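# Stack the optics in a slotted barrel and clamp them with the retaining ring

### The job

Assemble the optical stack in the clamp station: take the red dust cap off the barrel and leave it in the yellow tray, then put into the barrel, lying flat on one another, first the blue lens in its black cell, next every silver spacer ring that is on the blue mat, and last the amber filter in its red rim. Then swing the blue arm over the barrel to its stop, slide the red lock grip to its end stop so that the bolt passes through the arm's tongue, and only after that screw the brass retaining ring clockwise until its sprung white nose is clearly pushed in by the filter; let go of everything.

Things in the scene. Friction and masses are not known exactly. Their poses are not given: they have to be found in the camera images.
- lens: lens: blue glass in a black round cell, outside diameter 40 mm, 10 mm thick; origin at the middle of its thickness, z along its axis. It starts lying flat on the blue parts mat (3 mm thick, 160 x 170 mm, fixed).
- spacer_a: spacer ring a: plain bare-metal (silver) ring, outside diameter 40 mm, hole 26 mm, 6 mm thick; origin at the middle of its thickness, z along its axis. It starts lying flat on the blue parts mat (3 mm thick, 160 x 170 mm, fixed). One to three spacers are present; an absent one has no pose.
- spacer_b: spacer ring b: plain bare-metal (silver) ring, outside diameter 40 mm, hole 26 mm, 6 mm thick; origin at the middle of its thickness, z along its axis. It starts lying flat on the blue parts mat (3 mm thick, 160 x 170 mm, fixed). One to three spacers are present; an absent one has no pose.
- spacer_c: spacer ring c: plain bare-metal (silver) ring, outside diameter 40 mm, hole 26 mm, 6 mm thick; origin at the middle of its thickness, z along its axis. It starts lying flat on the blue parts mat (3 mm thick, 160 x 170 mm, fixed). One to three spacers are present; an absent one has no pose.
- filter: filter: amber glass in a red round rim, outside diameter 40 mm, 8 mm thick; origin at the middle of its thickness, z along its axis. It starts lying flat on the blue parts mat (3 mm thick, 160 x 170 mm, fixed).
- dust_cap: red plastic cap, at first on the barrel's mouth: a plug 38 mm in diameter and 8 mm long that hangs in the barrel, above it a disc 58 mm in diameter, 6 mm thick, above that a round knob 18 mm in diameter, 30 mm high, to grip. Origin at the centre of the plug's lower face, z up along the knob, which spans z 14 to 44 mm.
- cap_tray: yellow tray for the dust cap, 120 x 120 mm outside, walls 3 mm thick and 14 mm high, floor 3 mm thick; it is fixed. Origin under its centre on the bench.
- clamp_station: clamp station, fixed to the bench: grey base plate 235 x 76 x 10 mm; the barrel at its middle, the arm's pivot post 80 mm along +x, the lock slide's track 98 mm along -x. Origin on the bench on the barrel's axis, z up. The dark steel barrel is 44 mm inside, 52 mm outside; its mouth, with a small funnel, is 77 mm above the bench.
- barrel_floor (a point): centre of the barrel's inner floor, 36 mm above the bench (the top of a 43 mm round pedestal); axes as the station's. On the station's +y and -y sides the barrel has slots 30 mm wide, open from the mouth down to the base plate, so fingers holding a part across the station's y can go down beside the pedestal and set it down. Walls stand on the +x and -x sides.
- swing_handle (a point): on the axis of the black upright handle post at the arm's free end, 12 mm below its top, which is 128 mm above the bench; the post is 14 mm in diameter and stands 36 mm above the arm. It runs on a level circle of 150 mm radius about the pivot post.
- swing_arm (a joint): angle of the blue arm about its upright pivot post (rad): 0 closed at its stop, ring over the barrel, arm along the station's -x; grows counter-clockwise from above, towards the station's -y; starts at 1.5 to 1.75. Arm underside 80 mm, top 92 mm above the bench. It takes 1 N at the handle and stays where it is left.
- lock_slide (a joint): travel of the lock grip (m): 0 is unlocked, 0.032 is its end stop (locked). It grows along the station's -y and starts at 0 to 0.008. It takes about 2 to 3 N and stays where it is left.
- lock_grip (a point): in the red lock grip, 12 mm below its top, which is 70 mm above the bench. The grip is 22 mm wide along the station's x, 14 mm along its y, and stands 38 mm above its track; take it across the station's y or push it.
- clamp_ring (a joint): turn of the brass retaining ring (rad): 0 at the start, grows clockwise seen from above, at most 4.3. Its quick thread lowers it 5 mm per rad. It takes 0.12 N m, up to 0.2 when clamping, and stays where it is left. The nose meets the filter after about 3.6 rad with one spacer, 2.4 with two, 1.2 with three.
- ring_grip (a point): on the axis of the brass retaining ring, 12 mm below its top. The ring is round and knurled, 42 mm in diameter; unscrewed, its top is 142 mm above the bench and it stands 50 mm above the arm; it sinks as it is screwed down. Take it across any diameter.
- ring_nose (a joint): how far the white nose under the ring is pushed up into the ring against its spring (m): 0 when free, at most 0.004; spring 3 N per mm. 0.0015 to 0.003 is a good clamp.
- nose_face (a point): centre of the lower face of the nose, a white tube of 34 mm diameter under the retaining ring; it touches the filter's top face when clamped.
Not all that is in view belongs to the job. Leave any green look-alike of the spacer_a alone.

How it is judged:
By the outcome, as a careful person would: the job done as asked, in the order asked, and still so for the second after the job is handed in, with the robot touching nothing.
Of spacer_a, spacer_b, spacer_c only 1 to 3 are there at a start; the rules pass over those that are not, and their reading is None.
At some moment in a run one of filter, lens may be knocked a few centimetres aside while the robot is not near it.
Once in a run the grip may slacken for a moment while it holds something.
It also fails if it takes over 192 s, if anything falls off the work surface, if the arm or the gripper's body presses on something with over 40 N, if the wrist force passes 120 N, or if a joint passes its speed limit or range.

### The arm

A 6-joint arm with a two-finger parallel gripper is mounted at the origin on a cart in front of the work surface, level with it; the furniture and walls round the work are solid. World frame = base frame: x ahead of the robot, y to its left, z up, the work surface at z = 0. Lengths are in m, angles in rad, forces in N, time in s.
With the tool pointing down it reaches from about 0.25 to 0.725 m from the base axis. Payload 4 kg.
Tool frame: the origin (TCP) lies on the front face of the gripper's body, between the roots of the fingers; the fingertips stand 73 mm ahead of it and the grasp point (between the pads) lies bot.tcp_to_grasp ahead of it (bot.tcp_to_grasp is the distance from the TCP to the grasp point, in m); z points along the fingers, y is the line along which they close (so a half turn about z gives the same grasp; the last joint's range is limited). The gripper opens to 85 mm and grips with 20 to 120 N. Pads are 22 mm wide; open, the fingers measure 114 mm over their backs; the gripper's body (76 mm by 85 mm) begins 54 mm behind the grasp point. The pads swing forward as they close: fully open they stand 13 mm farther back than shut.
Start: joints at [1.264, 0.241, 0.005, 1.335, 0, 1.571], TCP at [0.151, 0.477, 0.304] pointing down, gripper open.
Joint ranges: [-2.72, 2.72], [-1.05, 1.87], [-1.09, 1.28], [-1.99, 2.15], [-1.42, 1.44], [-3.14, 3.14]. Speed limits (rad/s): [2.79, 2.79, 3.14, 3.14, 3.14, 3.14].

### API

Orientations are given as a unit quaternion [x, y, z, w].
In Python, from workcell import bot gives the robot as it stands.
- The arm moves only by the shell command python3 -m jog 'ROWS' [OPENING]. ROWS is JSON, one flat list of numbers, 6 for each row, row after row: the shift along the world's x, y, z scaled (see below), then the turn, a rotation vector about the world's x, y, z scaled (see below). In form: [tx, ty, tz, wx, wy, wz, tx, ty, tz, wx, wy, wz, ...]. A call has 1 to 10 rows; each row is the pose to reach, as a shift and turn from the pose commanded when the call began; what a row does not reach only later rows make up. The controller multiplies each number of a shift by 800 mm and each number of a turn by 2 rad. A row lasts 1/12 s, in which the tool goes at most 41.7 mm and 7.16 degrees, less where a joint would pass 70% of its speed; a pose out of reach is approached as far as the arm can. A call with a number of a shift or a turn outside -1 to 1 is refused whole. A call with a gripper value outside its range is refused whole. OPENING is the opening, from -1 (shut) to 1 (fully open), set as the call begins (- or left out, the last holds). The fingers move at their own pace and stop on an object; the grip force is fixed at half the most. Time passes only in rows, so rows that repeat a pose let the fingers close. It gives the time, the measured TCP pose, the force, the opening and the grip force at its end, in the units of the state.
- bot.get_obs(): the state, without advancing time (a new reading comes with each control period).
- bot.camera(name): name is "scene" or "top"; returns (picture, depth): 480x640x3 uint8, red, green, blue; 480x640 float32, m along the optical axis (not along the pixel's ray), 0 where there is no reading.
- bot.calibration(name): a dict with "intrinsics" (3x3 intrinsics, pixels), "pose" (4x4, takes a point from camera to world coordinates). Camera axes: x right, y up, looking along -z (the intrinsics and any distortion apply to the point x, -y, -z); pixel columns grow to the right and rows downward; lengths in m; the calibration is good to about 2 mm. A picture is of the moment at which its call begins. calibration takes no time and is no camera call.
- bot.job_done(): hands the job in; it is judged then, once.
Trained networks look in the newest picture that a camera, given by its name, has taken for a name from the list of things; names that differ only in an ending like _2 or _b are one class to them, and where a whole thing is asked for, a point or a joint stands for the part that bears it (a point fixed in the world has none). Each returns a list of dicts, best first, with "confidence" (0 to 1); they miss things now and then, are a little off and sometimes report something else, mostly with a low value. They report only what shows in the picture. A call takes as long as a camera call. They do not tell look-alikes from the thing itself.
- bot.find_in(label, camera): "at" ([x, y, z] in m, in the coordinates of the camera as it stood for that picture, good to about 4 mm: the middle of the surface that is visible of it).
- bot.tip_of(label, camera): "at" ([x, y, z] in m, in the coordinates of the camera as it stood for that picture, good to about 4 mm: a listed point, or the origin of a listed thing).
The state is a dict: "clock": time; "joint_pos": joint angles; "joint_vel": joint speeds; "tau": joint torques, N m; "eef_pos": TCP position; "tool_rot": TCP orientation; "ft_force": force on the tool from outside, world axes, zero at the start; "ft_torque": the same for the moment, N m; "grip_width": finger opening in m; "grasp_force": force on a finger pad.
Only numpy, scipy, OpenCV 4.12 (cv2) and the standard library are available. Lean on these libraries where they do the work, as an engineer would, in place of code of your own. Each camera call takes 0.05 s, during which the arm holds its last target. There are 200 camera calls.

## Working session

There is one attempt and no reset: what is moved stays moved. The work goes in short steps, Python scripts to look and compute and a shell command to move; the robot and the scene stay as the last step left them, time stands still between calls to the robot, and variables do not carry over. Pictures are saved under pics/ and viewed, at most 14 in all, crops included, and the job is handed in when it is done.

```bash
ls; mkdir -p pics
python3 - <<'E'
from workcell import bot
import cv2, numpy as np
o=bot.get_obs(); print({k:np.round(v,3).tolist() for k,v in o.items()}); print(bot.tcp_to_grasp)
for c in ("scene","top"):
    im,d=bot.camera(c); cv2.imwrite(f"pics/{c}0.png",im[:,:,::-1])
    K=bot.calibration(c); print(c,np.round(K["intrinsics"],1).tolist(),np.round(K["pose"],3).tolist())
    P=np.array(K["pose"])
    for l in ["lens","spacer_a","filter","dust_cap","cap_tray","clamp_station","barrel_floor","swing_handle","lock_grip","ring_grip"]:
        r=bot.tip_of(l,c)
        for q in r[:4]: print(l,np.round((P@np.r_[q["at"],1])[:3],3).tolist(),round(q["confidence"],2))
E
```

```text
pics
{'clock': 0.0, 'joint_pos': [1.264, 0.241, 0.004, 1.335, 0.0, 1.571], 'joint_vel': [0.001, 0.001, 0.0, 0.0, -0.001, 0.0], 'tau': [-0.0, -37.232, 25.241, 0.017, -0.0, -0.0], 'eef_pos': [0.151, 0.476, 0.303], 'tool_rot': [0.153, 0.988, -0.001, -0.0], 'ft_force': [0.121, -0.226, -0.396], 'ft_torque': [-0.016, 0.057, -0.015], 'grasp_force': 0.0, 'grip_width': 0.085}
0.0539
scene [[482.3, 0.0, 325.0], [0.0, 482.3, 241.4], [0.0, 0.0, 1.0]] [[0.698, 0.471, -0.54, 0.022], [-0.716, 0.433, -0.548, -0.523], [-0.024, 0.769, 0.639, 0.649], [0.0, 0.0, 0.0, 1.0]]
lens [0.409, -0.294, 0.008] 0.97
spacer_a [0.583, -0.149, 0.007] 0.63
spacer_a [0.491, -0.27, 0.002] 0.56
filter [0.411, -0.23, 0.008] 0.6
filter [0.545, -0.051, 0.07] 0.55
dust_cap [0.547, -0.048, 0.068] 0.7
cap_tray [0.446, 0.16, -0.001] 0.58
clamp_station [0.539, -0.049, 0.003] 0.77
clamp_station [0.541, -0.05, 0.035] 0.65
barrel_floor [0.542, -0.05, 0.033] 0.69
barrel_floor [0.544, -0.051, 0.067] 0.68
swing_handle [0.648, -0.194, 0.117] 0.6
lock_grip [0.444, -0.038, 0.061] 0.82
ring_grip [0.64, -0.124, 0.133] 0.94
top [[492.0, 0.0, 321.0], [0.0, 492.0, 239.9], [0.0, 0.0, 1.0]] [[0.013, 0.997, -0.073, 0.419], [-1.0, 0.014, 0.004, -0.069], [0.005, 0.073, 0.997, 1.07], [0.0, 0.0, 0.0, 1.0]]
lens [0.413, -0.289, 0.009] 0.74
spacer_a [0.586, -0.151, 0.006] 0.67
spacer_a [0.497, -0.269, 0.005] 0.61
filter [0.419, -0.232, 0.006] 0.72
filter [0.542, -0.048, 0.068] 0.26
dust_cap [0.411, -0.289, 0.011] 0.65
dust_cap [0.546, -0.05, 0.07] 0.57
cap_tray [0.447, 0.163, -0.001] 0.7
cap_tray [0.542, -0.051, 0.004] 0.27
clamp_station [0.543, -0.049, 0.0] 0.75
barrel_floor [0.544, -0.052, 0.041] 0.71
swing_handle [0.651, -0.191, 0.114] 0.66
swing_handle [0.546, -0.05, 0.072] 0.42
lock_grip [0.443, -0.04, 0.056] 0.64
ring_grip [0.638, -0.123, 0.131] 0.69
ring_grip [0.542, -0.048, 0.001] 0.37
```

View pics/scene0.png

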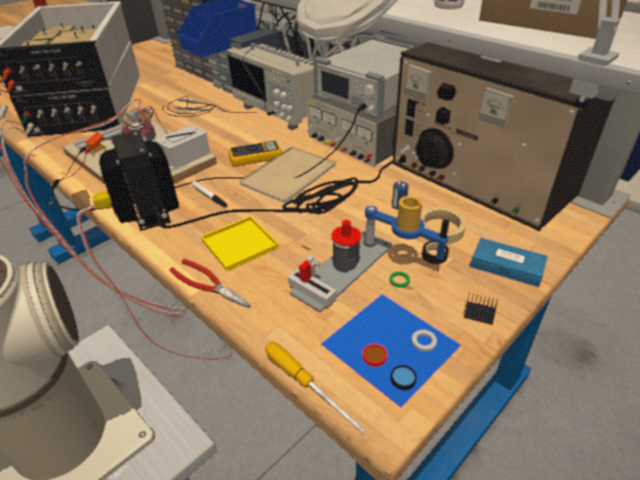

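View pics/top0.png

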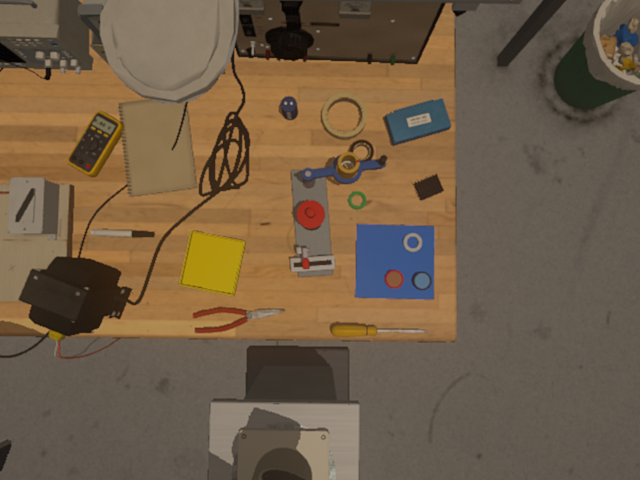

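One silver spacer is on the mat, at top px (413,242). The green ring at (358,200) is the look-alike. Lens is at (422,281), filter at (394,279), and the station is nearly aligned with world +x. I'll refine the positions with colour segmentation.

```bash
cat > h.py <<'E'
from workcell import bot
import cv2, numpy as np
def cam(c):
    im,d=bot.camera(c); k=bot.calibration(c); return im,d,np.array(k["intrinsics"]),np.array(k["pose"])
def plane(u,v,z,K,P):
    r=np.stack([(u-K[0,2])/K[0,0],-(v-K[1,2])/K[1,1],-np.ones_like(u,float)],-1)@P[:3,:3].T
    return P[:3,3]+r*((z-P[2,3])/r[...,2])[...,None]
def cloud(d,K,P):
    v,u=np.mgrid[:480,:640]
    r=np.stack([(u-K[0,2])/K[0,0],-(v-K[1,2])/K[1,1],-np.ones_like(u,float)],-1)*d[...,None]
    return r@P[:3,:3].T+P[:3,3]
def nets(labels,c):
    P=np.array(bot.calibration(c)["pose"])
    for l in labels:
        for q in bot.tip_of(l,c)[:3]: print(c,l,np.round((P@np.r_[q["at"],1])[:3],3).tolist(),round(q["confidence"],2))
def part(name,c,im,d,K,P,show=True):
    "disc centre on the mat / anywhere near it, by colour, on the plane of its top"
    hsv=cv2.cvtColor(im,cv2.COLOR_RGB2HSV).astype(int); H,S,V=hsv[...,0],hsv[...,1],hsv[...,2]
    z={"lens":.013,"filter":.011,"spacer_a":.009}[name]
    v,u=np.mgrid[:480,:640]; X=plane(u,v,z,K,P)
    mat=(X[...,0]>.36)&(X[...,0]<.56)&(X[...,1]>-.34)&(X[...,1]<-.13)
    if name=="filter": m=(S>110)&((H<20)|(H>170))&(V>70)
    elif name=="lens": m=((H>95)&(H<112)&(S<190)&(V>110))|(V<60)
    else: m=(S<70)&(V>110)
    m=(m&mat).astype(np.uint8); n,lab,st,ce=cv2.connectedComponentsWithStats(m)
    for i in range(1,n):
        if st[i,4]<60: continue
        p=X[lab==i][:,:2]; (cx,cy),r=cv2.minEnclosingCircle((p*1000).astype(np.float32))
        if r<30: print(c,name,"mean",np.round(p.mean(0),4),"mec",round(cx/1000,4),round(cy/1000,4),"r",round(r,1),"n",st[i,4],"zmax",np.round(np.percentile(cloud(d,K,P)[lab==i][:,2],90),4))
E
python3 - <<'E'
from h import *
for c in ("top","scene"):
    im,d,K,P=cam(c)
    for n in ("lens","filter","spacer_a"): part(n,c,im,d,K,P)
    X=cloud(d,K,P); hsv=cv2.cvtColor(im,cv2.COLOR_RGB2HSV).astype(int); H,S,V=hsv[...,0],hsv[...,1],hsv[...,2]
    red=((H<8)|(H>172))&(S>120); z=X[...,2]
    def rep(t,m): 
        p=X[m]; print(c,t,len(p),np.round(np.median(p,0),4),np.round((p.min(0)+p.max(0))/2,4))
    near=(abs(X[...,0]-.545)<.05)&(abs(X[...,1]+.05)<.05)
    rep("knob",red&near&(z>.107)); rep("disc",red&near&(z>.07)&(z<.09))
    g=red&(abs(X[...,0]-.444)<.04)&(abs(X[...,1]+.04)<.04)
    rep("grip",g&(z>.064))
    n2=(X[...,0]>.58)&(X[...,0]<.72)&(X[...,1]<0)&(X[...,1]>-.25)
    rep("ring",n2&(z>.136)&(z<.15)&(H>10)&(H<30)&(X[...,0]<.67)&(X[...,1]<-.1)&(X[...,1]>-.15)); rep("handle",n2&(z>.12)&(z<.135)&(X[...,1]<-.17)); rep("pivot",n2&(z>.085)&(z<.12)&(X[...,1]>-.06))
    b=(abs(z-.010)<.0035)&(X[...,0]>.40)&(X[...,0]<.68)&(abs(X[...,1]+.05)<.06)&(S<60)
    p=X[b][:,:2].astype(np.float32)*1000; print(c,"base",cv2.minAreaRect(p))
E
```

```text
top lens mean [ 0.495  -0.2693] mec 0.4949 -0.269 r 11.0 n 80 zmax 0.006
top filter mean [ 0.4156 -0.2298] mec 0.4159 -0.2297 r 19.7 n 262 zmax 0.0124
top spacer_a mean [ 0.4951 -0.2704] mec 0.4954 -0.2703 r 21.1 n 185 zmax 0.0115
top knob 64 [ 0.5441 -0.0521  0.1134] [ 0.545  -0.0521  0.1125]
top disc 544 [ 0.5433 -0.0507  0.0834] [ 0.5447 -0.0506  0.0833]
top grip 71 [ 0.4431 -0.0427  0.07  ] [ 0.4372 -0.0527  0.5676]
top ring 207 [ 0.6373 -0.1221  0.142 ] [ 0.6386 -0.1231  0.1417]
top handle 45 [ 0.65   -0.191   0.1273] [ 0.6499 -0.1922  0.1257]
top pivot 150 [ 0.6237 -0.0466  0.096 ] [ 0.6242 -0.0456  0.0939]
top base ((535.42431640625, -51.43898391723633), (229.39984130859375, 72.12049102783203), 4.931994438171387)
scene lens mean [ 0.4068 -0.294 ] mec 0.4053 -0.2937 r 20.4 n 375 zmax 0.0123
scene filter mean [ 0.4113 -0.2334] mec 0.4114 -0.2332 r 20.6 n 399 zmax 0.0113
scene spacer_a mean [ 0.4917 -0.273 ] mec 0.4919 -0.2727 r 21.8 n 309 zmax 0.0098
scene knob 54 [ 0.5391 -0.0541  0.112 ] [ 0.5408 -0.0532  0.1109]
scene disc 403 [ 0.5351 -0.0586  0.083 ] [ 0.5417 -0.0526  0.0829]
scene grip 78 [ 0.4408 -0.0454  0.069 ] [ 0.4409 -0.0431  0.0682]
scene ring 229 [ 0.6326 -0.125   0.1409] [ 0.6353 -0.1241  0.1402]
scene handle 50 [ 0.6445 -0.1927  0.1263] [ 0.6468 -0.1924  0.125 ]
scene pivot 137 [ 0.6159 -0.0483  0.0948] [ 0.6204 -0.0457  0.0926]
scene base ((532.4887084960938, -51.78166961669922), (234.0749969482422, 85.09187316894531), 5.2499003410339355)
```

```bash
python3 -m jog '[0.25,-0.33,-0.04,0,0,0.1, 0.25,-0.33,-0.04,0,0,0.1, 0.25,-0.33,-0.04,0,0,0.1, 0.25,-0.33,-0.04,0,0,0.1, 0.25,-0.33,-0.04,0,0,0.1, 0.25,-0.33,-0.04,0,0,0.1, 0.25,-0.33,-0.04,0,0,0.1, 0.25,-0.33,-0.04,0,0,0.1, 0.25,-0.33,-0.04,0,0,0.1]' 0
python3 -m jog '[0.24,-0.33,-0.04,0,0,0.096, 0.24,-0.33,-0.04,0,0,0.096, 0.24,-0.33,-0.04,0,0,0.096, 0.24,-0.33,-0.04,0,0,0.096, 0.24,-0.33,-0.04,0,0,0.096, 0.24,-0.33,-0.04,0,0,0.096, 0.24,-0.33,-0.04,0,0,0.096, 0.24,-0.33,-0.04,0,0,0.096, 0.24,-0.33,-0.04,0,0,0.096]'
```

```text
clock: 1.95
eef_pos: [0.354, 0.2075, 0.2715]
tool_rot: [0.058, 0.998, -0.001, 0.001]
ft_force: [-0.1, 1.1, -0.5]
grip_width: 0.0426
grasp_force: 0.0
clock: 2.7
eef_pos: [0.5462, -0.0562, 0.2386]
tool_rot: [-0.04, 0.999, -0.001, 0.001]
ft_force: [1.3, 0.1, -0.4]
grip_width: 0.0427
grasp_force: 0.0
```

```bash
python3 -m jog '[-0.004,0.006,-0.05,0,0,0, -0.004,0.006,-0.08,0,0,0, -0.004,0.006,-0.093,0,0,0, -0.004,0.006,-0.093,0,0,0, -0.004,0.006,-0.093,0,0,0]'
python3 - <<'E'
from h import *
im,d,K,P=cam("scene"); cv2.imwrite("pics/s1.png",cv2.resize(im[140:300,240:460],(770,560),interpolation=3)[:,:,::-1])
E
```

```text
clock: 3.12
eef_pos: [0.5399, -0.046, 0.1658]
tool_rot: [-0.043, 0.999, 0.0, -0.0]
ft_force: [0.0, -0.0, 0.4]
grip_width: 0.0426
grasp_force: 0.0
```

View pics/s1.png

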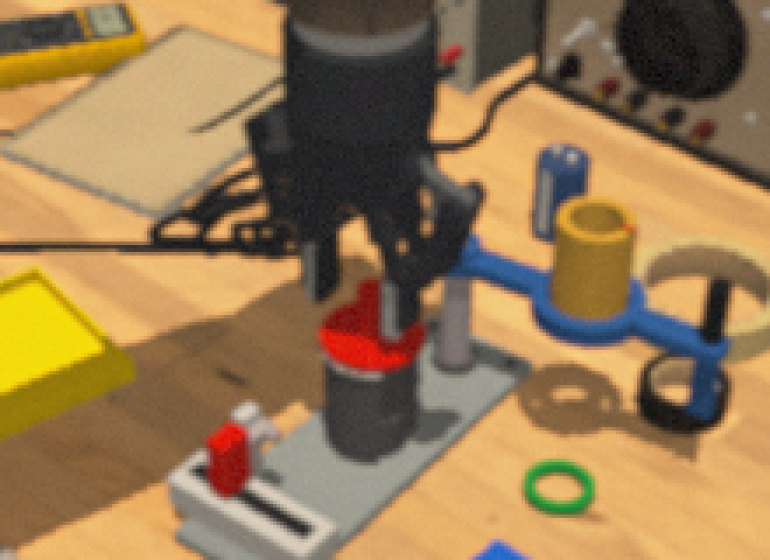

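```bash
python3 -m jog '[0.004,-0.007,-0.002,0,0,0, 0.004,-0.007,-0.002,0,0,0, 0.004,-0.007,-0.002,0,0,0]'; python3 -m jog '[0,0,0,0,0,0, 0,0,0,0,0,0, 0,0,0,0,0,0, 0,0,0,0,0,0, 0,0,0,0,0,0, 0,0,0,0,0,0]' -1;  python3 -m jog '[0,0,0.02,0,0,0, 0,0,0.04,0,0,0, 0,0,0.06,0,0,0, 0,0,0.08,0,0,0, 0,0,0.08,0,0,0, 0,0,0.08,0,0,0]'
python3 - <<'E'
from h import *
im,d,K,P=cam("scene"); cv2.imwrite("pics/s2.png",cv2.resize(im[120:320,180:440],(780,600),interpolation=3)[:,:,::-1])
nets(["dust_cap"],"scene")
E
```

```text
clock: 3.42
eef_pos: [0.544, -0.0524, 0.1653]
tool_rot: [-0.042, 0.999, -0.0, 0.001]
ft_force: [-0.1, 0.4, -0.1]
grip_width: 0.0423
grasp_force: 0.0
clock: 3.92
eef_pos: [0.5432, -0.0522, 0.1645]
tool_rot: [-0.043, 0.999, -0.0, 0.0]
ft_force: [-1.0, -0.2, 4.5]
grip_width: 0.0157
grasp_force: 58.5
clock: 4.42
eef_pos: [0.5434, -0.0521, 0.228]
tool_rot: [-0.043, 0.999, -0.0, 0.001]
ft_force: [-0.1, 0.3, -0.2]
grip_width: 0.0158
grasp_force: 58.5
scene dust_cap [0.548, -0.051, 0.13] 0.89
```

View pics/s2.png

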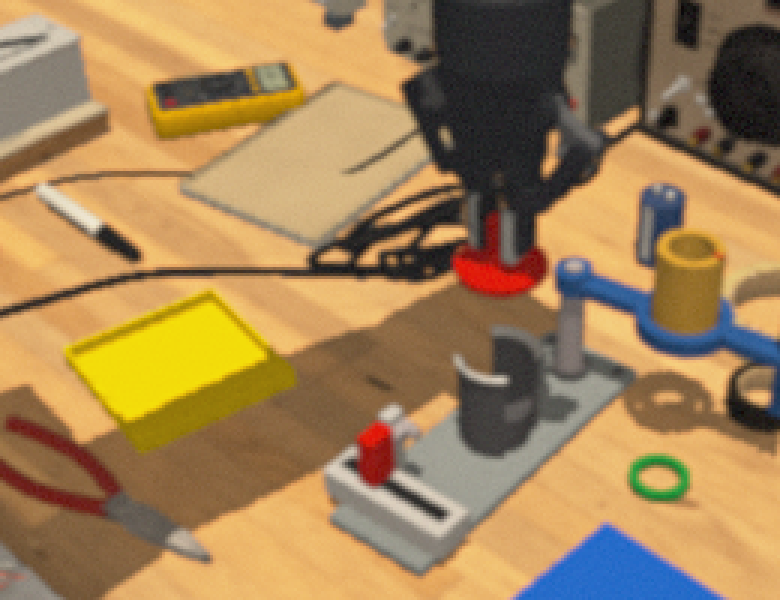

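```bash
python3 -m jog '[-0.12,0.267,0,0,0,0, -0.12,0.267,0,0,0,0, -0.12,0.267,0,0,0,0, -0.12,0.267,0,0,0,0, -0.12,0.267,0,0,0,0, -0.12,0.267,0,0,0,0, -0.12,0.267,0,0,0,0, -0.12,0.267,0,0,0,0]'; python3 -m jog '[0,0,-0.05,0,0,0, 0,0,-0.1,0,0,0, 0,0,-0.14,0,0,0, 0,0,-0.15,0,0,0, 0,0,-0.157,0,0,0, 0,0,-0.157,0,0,0, 0,0,-0.157,0,0,0]'; python3 -m jog '[0,0,0,0,0,0, 0,0,0,0,0,0, 0,0,0,0,0,0, 0,0,0,0,0,0]' 0;python3 -m jog '[0,0,0.05,0,0,0, 0,0,0.1,0,0,0, 0,0,0.15,0,0,0, 0,0,0.19,0,0,0, 0,0,0.19,0,0,0, 0,0,0.19,0,0,0]'
python3 - <<'E'
from h import *
im,d,K,P=cam("scene"); nets(["dust_cap","cap_tray","lens","filter","spacer_a"],"scene")
for n in ("lens","filter","spacer_a"): part(n,"scene",im,d,K,P)
print(bot.get_obs()["eef_pos"],bot.get_obs()["joint_pos"])
E
```

```text
clock: 5.18
eef_pos: [0.4457, 0.1625, 0.2266]
tool_rot: [-0.044, 0.999, -0.001, -0.001]
ft_force: [-0.1, 0.5, 0.3]
grip_width: 0.0155
grasp_force: 58.7
clock: 5.77
eef_pos: [0.4483, 0.1614, 0.1035]
tool_rot: [-0.042, 0.999, 0.0, 0.001]
ft_force: [-0.2, 0.0, -0.5]
grip_width: 0.0156
grasp_force: 58.6
clock: 6.1
eef_pos: [0.4476, 0.1617, 0.1033]
tool_rot: [-0.043, 0.999, 0.0, 0.001]
ft_force: [0.3, 0.5, 0.5]
grip_width: 0.0426
grasp_force: 0.0
clock: 6.6
eef_pos: [0.4483, 0.162, 0.257]
tool_rot: [-0.043, 0.999, 0.001, 0.003]
ft_force: [0.1, -0.0, -0.9]
grip_width: 0.0425
grasp_force: 0.0
scene dust_cap [0.454, 0.163, 0.004] 0.9
scene dust_cap [0.443, -0.039, 0.059] 0.2
scene cap_tray [0.445, 0.161, -0.002] 0.87
scene lens [0.41, -0.292, 0.007] 0.95
scene filter [0.41, -0.233, 0.007] 0.86
scene filter [0.445, 0.162, -0.003] 0.17
scene spacer_a [0.492, -0.267, 0.005] 0.76
scene spacer_a [0.583, -0.149, 0.01] 0.47
scene lens mean [ 0.4071 -0.294 ] mec 0.4064 -0.2944 r 20.4 n 382 zmax 0.0127
scene filter mean [ 0.4113 -0.2334] mec 0.4114 -0.2332 r 20.6 n 400 zmax 0.0114
scene spacer_a mean [ 0.4918 -0.273 ] mec 0.4923 -0.2731 r 22.0 n 309 zmax 0.01
[0.44619295 0.16117648 0.2527059 ] [ 3.46640303e-01  2.22309093e-01 -1.55256275e-01  1.19664182e+00
  3.55756159e-07  2.61389702e-01]
```

```bash
python3 -m jog '[-0.02,-0.3,0,0,0,-0.4, -0.02,-0.3,0,0,0,-0.4, -0.02,-0.3,0,0,0,-0.4, -0.02,-0.3,0,0,0,-0.4, -0.02,-0.3,0,0,0,-0.4, -0.02,-0.3,0,0,0,-0.4, -0.02,-0.3,0,0,0,-0.4]' 0.35; python3 -m jog '[-0.026,-0.266,-0.12,0,0,-0.385, -0.026,-0.266,-0.12,0,0,-0.385, -0.026,-0.266,-0.12,0,0,-0.385, -0.026,-0.266,-0.12,0,0,-0.385, -0.026,-0.266,-0.12,0,0,-0.385, -0.026,-0.266,-0.12,0,0,-0.385, -0.026,-0.266,-0.12,0,0,-0.385, -0.026,-0.266,-0.12,0,0,-0.385]'
python3 - <<'E'
from h import *
im,d,K,P=cam("scene"); cv2.imwrite("pics/s3.png",cv2.resize(im[230:430,280:540],(780,600),interpolation=3)[:,:,::-1])
o=bot.get_obs(); print(o["eef_pos"],o["tool_rot"],o["grip_width"],o["ft_force"])
E
```

```text
clock: 7.48
eef_pos: [0.43, -0.0834, 0.2534]
tool_rot: [0.356, 0.935, -0.001, -0.001]
ft_force: [0.4, 0.2, 0.1]
grip_width: 0.0577
grasp_force: 0.0
clock: 8.15
eef_pos: [0.4089, -0.2918, 0.1564]
tool_rot: [0.677, 0.736, -0.0, -0.002]
ft_force: [-0.2, 0.1, 0.5]
grip_width: 0.0576
grasp_force: 0.0
[ 0.40945207 -0.29103876  0.15718272] [ 6.75919028e-01  7.36974284e-01  5.09511517e-05 -1.53933650e-03] 0.05752758721105066 [ 0.17319216  0.08643967 -0.03093442]
```

View pics/s3.png

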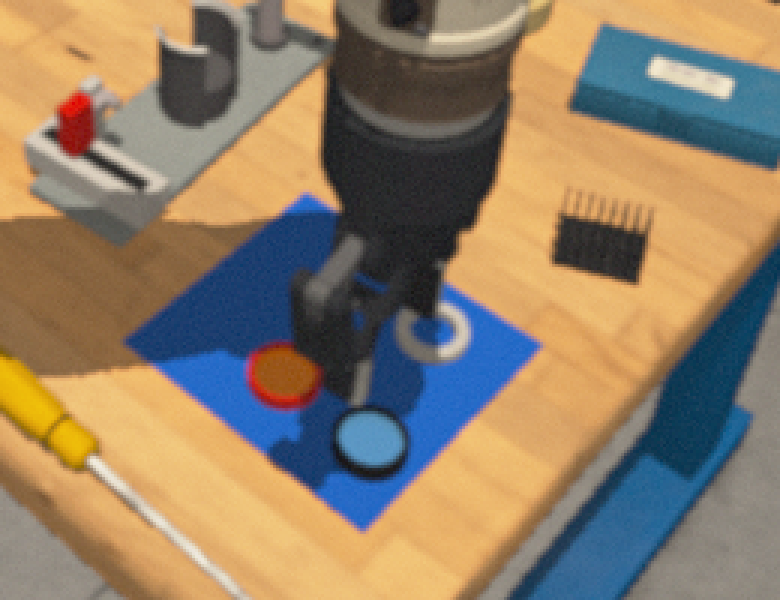

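```bash
python3 -m jog '[0,0,-0.04,0,0,0, 0,0,-0.08,0,0,0, 0,0,-0.09,0,0,0, 0,0,-0.09,0,0,0, 0,0,-0.09,0,0,0]'; python3 -m jog '[0,0,-0.003,0,0,0, 0,0,-0.005,0,0,0, 0,0,-0.005,0,0,0]';  python3 -m jog '[0,0,-0.003,0,0,0, 0,0,-0.005,0,0,0, 0,0,-0.005,0,0,0]'
```

```text
clock: 8.62
eef_pos: [0.4106, -0.2905, 0.0869]
tool_rot: [0.675, 0.738, 0.0, -0.0]
ft_force: [0.1, 0.2, -1.1]
grip_width: 0.0579
grasp_force: 0.0
clock: 8.87
eef_pos: [0.411, -0.2917, 0.0835]
tool_rot: [0.676, 0.737, 0.0, 0.001]
ft_force: [0.2, -0.3, -0.2]
grip_width: 0.058
grasp_force: 0.0
clock: 9.12
eef_pos: [0.4101, -0.2913, 0.0782]
tool_rot: [0.676, 0.737, -0.0, -0.0]
ft_force: [-0.0, 0.3, -0.2]
grip_width: 0.0574
grasp_force: 0.0
```

```bash
for i in 1; do python3 -m jog '[0,0,-0.0025,0,0,0, 0,0,-0.0025,0,0,0]';  python3 -m jog '[0,0,-0.0025,0,0,0, 0,0,-0.0025,0,0,0]'; done
python3 - <<'E'
from h import *
im,d,K,P=cam("scene"); cv2.imwrite("pics/s4.png",cv2.resize(im[290:410,330:490],(800,600),interpolation=3)[:,:,::-1])
E
```

```text
clock: 9.28
eef_pos: [0.41, -0.2913, 0.076]
tool_rot: [0.676, 0.737, -0.0, -0.0]
ft_force: [0.6, -0.6, 0.3]
grip_width: 0.0577
grasp_force: 0.0
clock: 9.45
eef_pos: [0.41, -0.2912, 0.0739]
tool_rot: [0.676, 0.737, -0.0, -0.0]
ft_force: [-0.8, 0.6, -0.1]
grip_width: 0.0577
grasp_force: 0.0
```

View pics/s4.png

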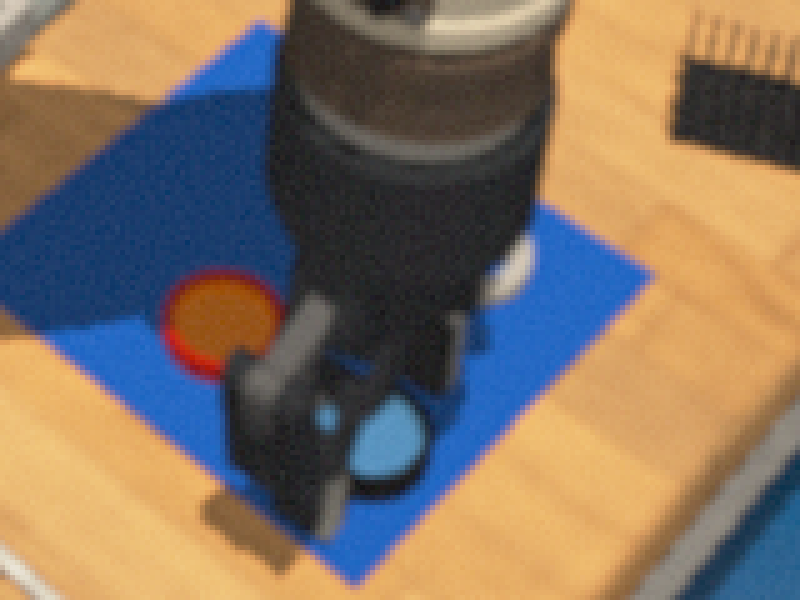

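```bash
python3 -m jog '[0,0,0,0,0,0, 0,0,0,0,0,0, 0,0,0,0,0,0, 0,0,0,0,0,0, 0,0,0,0,0,0]' -1; python3 -m jog '[0,0,0.02,0,0,0, 0,0,0.06,0,0,0, 0,0,0.1,0,0,0.05, 0,0,0.13,0,0,0.1, 0,0,0.13,0,0,0.16, 0,0,0.13,0,0,0.16, 0,0,0.13,0,0,0.16]'
python3 - <<'E'
from h import *
im,d,K,P=cam("scene"); cv2.imwrite("pics/s5.png",cv2.resize(im[250:410,330:490],(600,600),interpolation=3)[:,:,::-1])
nets(["lens"],"scene"); print(bot.get_obs()["eef_pos"])
E
```

```text
clock: 9.92
eef_pos: [0.4104, -0.2915, 0.0748]
tool_rot: [0.676, 0.737, 0.0, 0.0]
ft_force: [-1.4, 0.8, 4.9]
grip_width: 0.0369
grasp_force: 60.0
clock: 10.5
eef_pos: [0.4099, -0.2911, 0.1779]
tool_rot: [0.551, 0.834, -0.0, -0.0]
ft_force: [-0.3, -0.9, -1.6]
grip_width: 0.0377
grasp_force: 60.2
scene lens [0.406, -0.292, 0.114] 0.55
[ 0.40941898 -0.29080311  0.17700919]
```

View pics/s5.png

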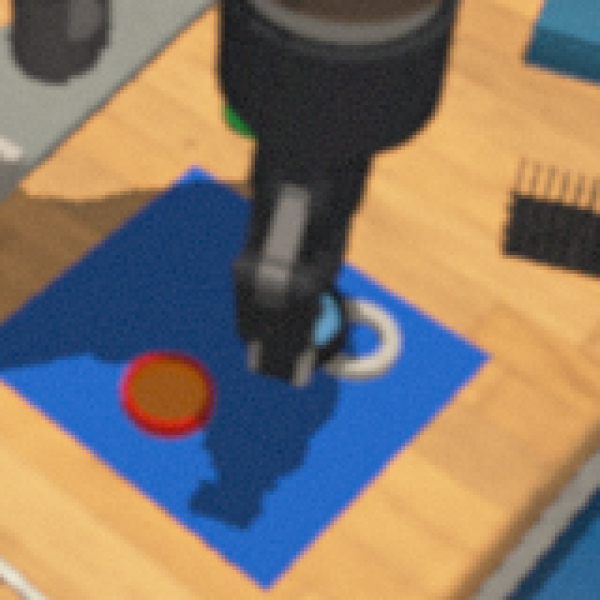

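```bash
python3 -m jog '[0.08,0.15,0,0,0,0.31, 0.08,0.15,0,0,0,0.31, 0.08,0.15,0,0,0,0.31, 0.08,0.15,0,0,0,0.31, 0.08,0.15,0,0,0,0.31, 0.08,0.15,0,0,0,0.31]'; python3 -m jog '[0.0875,0.149,0,0,0,0.317, 0.0875,0.149,0,0,0,0.317, 0.0875,0.149,0,0,0,0.317, 0.0875,0.149,0,0,0,0.317, 0.0875,0.149,0,0,0,0.317, 0.0875,0.149,0,0,0,0.317, 0.0875,0.149,0,0,0,0.317, 0.0875,0.149,0,0,0,0.317]'
python3 - <<'E'
from h import *
o=bot.get_obs(); print(o["eef_pos"],o["tool_rot"],o["grip_width"],o["grasp_force"])
im,d,K,P=cam("scene"); cv2.imwrite("pics/s6.png",cv2.resize(im[160:280,270:430],(800,600),interpolation=3)[:,:,::-1])
X=cloud(d,K,P); gray=im.max(-1).astype(int)-im.min(-1)<40
m=(abs(X[...,2]-.078)<.004)&(np.hypot(X[...,0]-.543,X[...,1]+.051)<.035)&gray
p=(X[m][:,:2]*1000).astype(np.float32); print(len(p),cv2.minAreaRect(p))
E
```

```text
clock: 11.1
eef_pos: [0.474, -0.1699, 0.1769]
tool_rot: [0.268, 0.964, 0.0, -0.001]
ft_force: [-0.7, 0.2, -0.3]
grip_width: 0.0372
grasp_force: 60.3
clock: 11.77
eef_pos: [0.5435, -0.053, 0.1777]
tool_rot: [-0.042, 0.999, 0.0, -0.001]
ft_force: [-1.0, -0.3, 0.7]
grip_width: 0.037
grasp_force: 60.3
[ 0.54351921 -0.05297721  0.17769   ] [-4.16823019e-02  9.99130623e-01  4.17386664e-05 -7.63563888e-04] 0.037014245403091714 60.33303737640381
52 ((537.7257080078125, -59.80402374267578), (33.366722106933594, 56.85309600830078), 69.03604888916016)
```

View pics/s6.png

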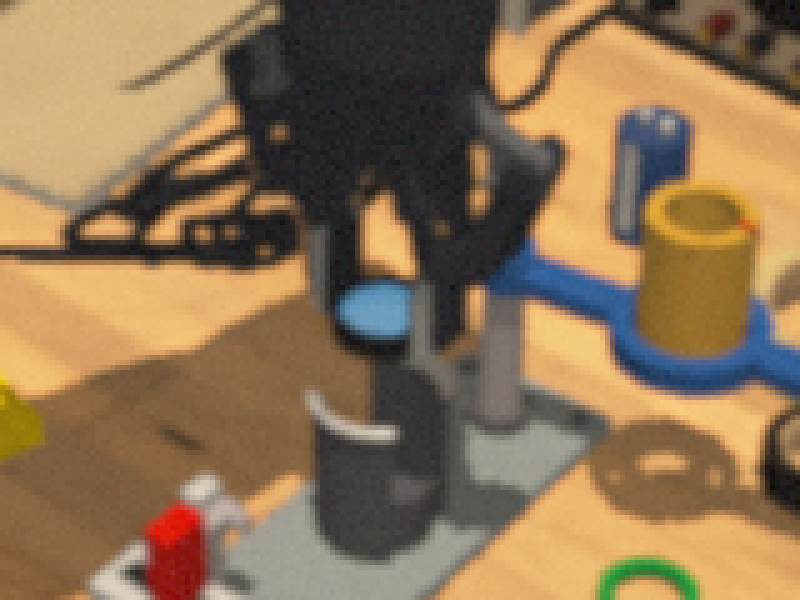

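```bash
python3 -m jog '[0,0.001,-0.02,0,0,0, 0,0.001,-0.035,0,0,0, 0,0.001,-0.035,0,0,0]'; python3 -m jog '[0,0,-0.006,0,0,0, 0,0,-0.012,0,0,0, 0,0,-0.012,0,0,0]';python3 -m jog '[0,0,-0.006,0,0,0, 0,0,-0.012,0,0,0, 0,0,-0.012,0,0,0]'
```

```text
clock: 12.07
eef_pos: [0.5422, -0.0521, 0.148]
tool_rot: [-0.043, 0.999, 0.0, -0.002]
ft_force: [-0.4, -0.3, -0.6]
grip_width: 0.0376
grasp_force: 44.1
clock: 12.32
eef_pos: [0.544, -0.0517, 0.1403]
tool_rot: [-0.044, 0.999, 0.0, -0.0]
ft_force: [-0.3, 0.6, -0.7]
grip_width: 0.037
grasp_force: 61.0
clock: 12.57
eef_pos: [0.5437, -0.0513, 0.1303]
tool_rot: [-0.045, 0.999, 0.0, -0.001]
ft_force: [0.6, 0.5, 0.3]
grip_width: 0.0372
grasp_force: 61.0
```

```bash
python3 -m jog '[0,0,-0.01,0,0,0, 0,0,-0.02,0,0,0, 0,0,-0.02,0,0,0]'; python3 -m jog '[0,0,-0.003,0,0,0, 0,0,-0.003,0,0,0]';python3 -m jog '[0,0,-0.003,0,0,0, 0,0,-0.003,0,0,0]'
```

```text
clock: 12.82
eef_pos: [0.543, -0.0512, 0.1131]
tool_rot: [-0.045, 0.999, 0.0, -0.002]
ft_force: [-0.5, -0.6, -1.4]
grip_width: 0.0374
grasp_force: 61.0
clock: 12.98
eef_pos: [0.5439, -0.0513, 0.1121]
tool_rot: [-0.045, 0.999, 0.0, -0.0]
ft_force: [-1.0, 0.4, -0.5]
grip_width: 0.0371
grasp_force: 61.0
clock: 13.15
eef_pos: [0.5442, -0.0513, 0.1101]
tool_rot: [-0.045, 0.999, 0.0, -0.0]
ft_force: [-1.4, 0.1, -0.9]
grip_width: 0.0372
grasp_force: 61.0
```

Step to contact (expected at about 0.107).

```bash
python3 -m jog '[0,0,-0.002,0,0,0, 0,0,-0.002,0,0,0]';python3 -m jog '[0,0,-0.002,0,0,0, 0,0,-0.002,0,0,0]'
```

```text
clock: 13.32
eef_pos: [0.5442, -0.0514, 0.1086]
tool_rot: [-0.045, 0.999, -0.0, -0.0]
ft_force: [-0.2, -0.3, 0.1]
grip_width: 0.0375
grasp_force: 61.0
clock: 13.48
eef_pos: [0.5444, -0.0514, 0.1078]
tool_rot: [-0.045, 0.999, -0.0, 0.0]
ft_force: [-1.3, -0.5, 3.3]
grip_width: 0.0372
grasp_force: 61.8
```

```bash
python3 -m jog '[0,0,-0.0015,0,0,0, 0,0,-0.0015,0,0,0]'
```

```text
clock: 13.65
eef_pos: [0.5444, -0.0514, 0.1078]
tool_rot: [-0.045, 0.999, -0.0, 0.001]
ft_force: [-4.5, 1.3, 12.0]
grip_width: 0.0369
grasp_force: 62.5
```

```bash
python3 -m jog '[0,0,0.002,0,0,0, 0,0,0.002,0,0,0, 0,0,0.002,0,0,0, 0,0,0.002,0,0,0]' 0.35; python3 -m jog '[0,0,0.03,0,0,0, 0,0,0.07,0,0,0, 0,0,0.1,0,0,0, 0,0,0.1,0,0,0]';  python3 -m jog '[-0.06,-0.27,0,0,0,0, -0.06,-0.27,0,0,0,0, -0.06,-0.27,0,0,0,0, -0.06,-0.27,0,0,0,0, -0.06,-0.27,0,0,0,0, -0.06,-0.27,0,0,0,0, -0.06,-0.27,0,0,0,0, -0.06,-0.27,0,0,0,0]'
python3 - <<'E'
from h import *
o=bot.get_obs(); print(o["eef_pos"],o["tool_rot"],o["grip_width"],o["grasp_force"])
im,d,K,P=cam("scene"); cv2.imwrite("pics/s7.png",np.hstack([cv2.resize(im[200:300,280:400],(480,400),interpolation=3),cv2.resize(im[290:410,330:450],(400,400),interpolation=3)])[:,:800,::-1])
nets(["lens","filter","spacer_a"],"scene")
for n in ("filter","spacer_a"): part(n,"scene",im,d,K,P)
im,d,K,P=cam("top"); nets(["lens","filter"],"top"); part("filter","top",im,d,K,P)
E
```

```text
clock: 13.98
eef_pos: [0.5442, -0.0514, 0.1072]
tool_rot: [-0.045, 0.999, -0.0, -0.0]
ft_force: [0.5, -0.6, -0.3]
grip_width: 0.0576
grasp_force: 0.0
clock: 14.32
eef_pos: [0.5472, -0.0516, 0.1927]
tool_rot: [-0.045, 0.999, -0.001, 0.005]
ft_force: [1.4, -0.0, 0.7]
grip_width: 0.0577
grasp_force: 0.0
clock: 14.98
eef_pos: [0.4956, -0.2678, 0.1866]
tool_rot: [-0.044, 0.999, 0.001, -0.0]
ft_force: [0.2, -0.2, 0.4]
grip_width: 0.0578
grasp_force: 0.0
[ 0.49564707 -0.26776205  0.18660401] [-4.35637592e-02  9.99050299e-01  6.80106535e-04 -4.86679712e-04] 0.057778946466668486 0.0
scene lens [0.541, -0.054, 0.04] 0.54
scene lens [0.444, 0.16, -0.003] 0.19
scene filter [0.413, -0.231, 0.008] 0.75
scene spacer_a [0.49, -0.268, 0.005] 0.82
scene spacer_a [0.585, -0.152, 0.008] 0.5
scene filter mean [ 0.4113 -0.2334] mec 0.4114 -0.2332 r 20.6 n 399 zmax 0.0112
scene spacer_a mean [ 0.4916 -0.2726] mec 0.4918 -0.2716 r 22.6 n 310 zmax 0.0098
top lens [0.542, -0.051, 0.044] 0.67
top filter [0.417, -0.228, 0.009] 0.64
top filter mean [ 0.4155 -0.2298] mec 0.4155 -0.2298 r 19.4 n 261 zmax 0.0126
```

View pics/s7.png

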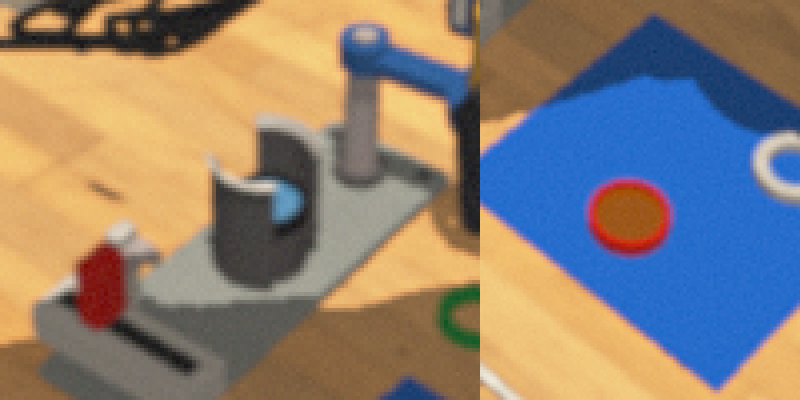

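```bash
python3 -m jog '[-0.0025,-0.0045,-0.05,0,0,0, -0.0025,-0.0045,-0.1,0,0,0, -0.0025,-0.0045,-0.135,0,0,0, -0.0025,-0.0045,-0.14,0,0,0, -0.0025,-0.0045,-0.14,0,0,0]' 0.2; python3 -m jog '[0,0,-0.002,0,0,0, 0,0,-0.002,0,0,0]'; python3 -m jog '[0,0,-0.002,0,0,0, 0,0,-0.002,0,0,0]'
```

```text
clock: 15.75
eef_pos: [0.4935, -0.2698, 0.074]
tool_rot: [-0.045, 0.999, 0.001, -0.001]
ft_force: [0.4, 0.1, -0.2]
grip_width: 0.0511
grasp_force: 0.0
clock: 15.92
eef_pos: [0.4947, -0.2707, 0.0743]
tool_rot: [-0.045, 0.999, -0.0, 0.0]
ft_force: [0.4, 0.4, -0.1]
grip_width: 0.0514
grasp_force: 0.0
clock: 16.08
eef_pos: [0.4945, -0.2709, 0.0728]
tool_rot: [-0.045, 0.999, -0.0, 0.0]
ft_force: [0.2, 0.3, 0.6]
grip_width: 0.051
grasp_force: 0.0
```

Run:
```python
from h import *
im,d,K,P=cam("scene"); cv2.imwrite("pics/s8.png",cv2.resize(im[290:390,370:490],(720,600),interpolation=3)[:,:,::-1])
```

```text
(no output)
```

View pics/s8.png

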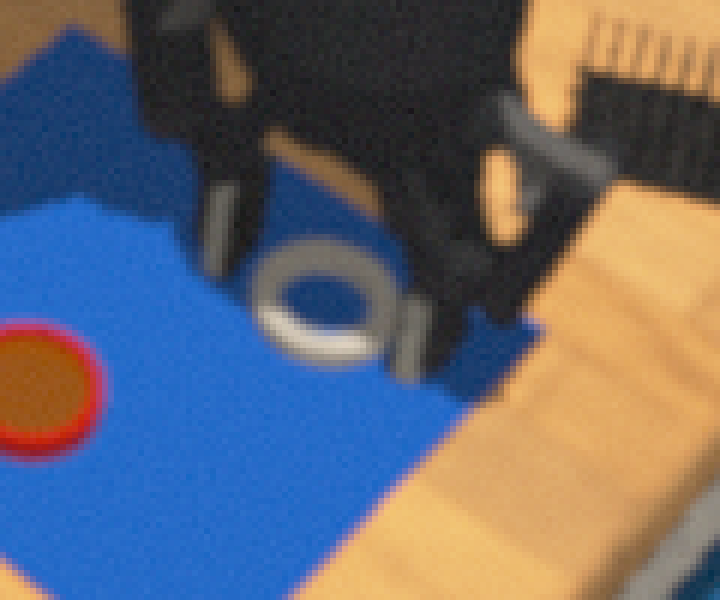

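```bash
python3 -m jog '[0,0,-0.002,0,0,0, 0,0,-0.002,0,0,0]'; python3 -m jog '[0,0,-0.002,0,0,0, 0,0,-0.002,0,0,0]'
```

```text
clock: 16.3
eef_pos: [0.4945, -0.2711, 0.0724]
tool_rot: [-0.045, 0.999, -0.0, 0.001]
ft_force: [-3.2, 0.4, 8.9]
grip_width: 0.0511
grasp_force: 4.4
clock: 16.47
eef_pos: [0.4945, -0.2711, 0.0723]
tool_rot: [-0.045, 0.999, -0.0, 0.001]
ft_force: [-6.8, 3.8, 18.9]
grip_width: 0.0513
grasp_force: 9.3
```

```bash
python3 -m jog '[0,0,-0.002,0,0,0, 0,0,-0.002,0,0,0]'
```

```text
clock: 16.63
eef_pos: [0.4945, -0.2711, 0.0723]
tool_rot: [-0.045, 0.999, -0.001, 0.001]
ft_force: [-8.6, 5.1, 28.7]
grip_width: 0.0517
grasp_force: 14.2
```

```bash
python3 -m jog '[0,0,0.009,0,0,0, 0,0,0.009,0,0,0, 0,0,0.009,0,0,0]'; python3 -m jog '[0,0,0,0,0,0, 0,0,0,0,0,0, 0,0,0,0,0,0, 0,0,0,0,0,0, 0,0,0,0,0,0]' -1
```

```text
clock: 16.88
eef_pos: [0.4946, -0.2712, 0.0753]
tool_rot: [-0.045, 0.999, -0.0, 0.001]
ft_force: [-0.1, 0.2, 0.7]
grip_width: 0.0511
grasp_force: 0.0
clock: 17.3
eef_pos: [0.4943, -0.2711, 0.0748]
tool_rot: [-0.045, 0.999, -0.0, -0.0]
ft_force: [-0.5, -0.8, 5.8]
grip_width: 0.0366
grasp_force: 59.4
```

```bash
python3 -m jog '[0,0,0.02,0,0,0, 0,0,0.07,0,0,0, 0,0,0.12,0,0,0, 0,0,0.135,0,0,0, 0,0,0.135,0,0,0]'; python3 -m jog '[0.062,0.2745,0,0,0,0, 0.062,0.2745,0,0,0,0, 0.062,0.2745,0,0,0,0, 0.062,0.2745,0,0,0,0, 0.062,0.2745,0,0,0,0, 0.062,0.2745,0,0,0,0, 0.062,0.2745,0,0,0,0, 0.062,0.2745,0,0,0,0]'
python3 - <<'E'
from h import *
o=bot.get_obs(); print(o["eef_pos"],o["grip_width"],o["grasp_force"])
im,d,K,P=cam("scene"); cv2.imwrite("pics/s9.png",cv2.resize(im[160:280,270:430],(800,600),interpolation=3)[:,:,::-1])
nets(["spacer_a"],"scene")
E
```

```text
clock: 17.72
eef_pos: [0.4964, -0.2722, 0.1865]
tool_rot: [-0.045, 0.999, -0.002, 0.003]
ft_force: [0.3, -1.3, -0.2]
grip_width: 0.0365
grasp_force: 60.1
clock: 18.38
eef_pos: [0.543, -0.0501, 0.1807]
tool_rot: [-0.046, 0.999, -0.0, -0.002]
ft_force: [-0.1, -1.1, -1.0]
grip_width: 0.0365
grasp_force: 60.2
[ 0.54303964 -0.05014901  0.18069449] 0.0365335269898848 60.18257975578308
scene spacer_a [0.582, -0.15, 0.007] 0.58
scene spacer_a [0.541, -0.048, 0.108] 0.43
```

View pics/s9.png

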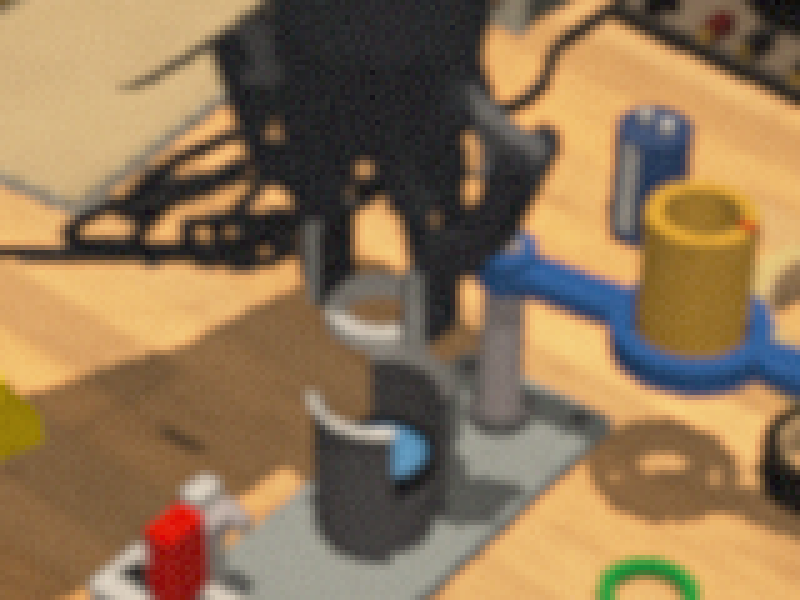

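```bash
python3 -m jog '[0.001,-0.0015,-0.02,0,0,0, 0.001,-0.0015,-0.036,0,0,0, 0.001,-0.0015,-0.036,0,0,0]'; python3 -m jog '[0,0,-0.01,0,0,0, 0,0,-0.02,0,0,0, 0,0,-0.02,0,0,0]';python3 -m jog '[0,0,-0.006,0,0,0, 0,0,-0.012,0,0,0, 0,0,-0.015,0,0,0, 0,0,-0.015,0,0,0]'; python3 -m jog '[0,0,-0.002,0,0,0, 0,0,-0.002,0,0,0]'
```

```text
clock: 18.73
eef_pos: [0.5424, -0.0541, 0.1509]
tool_rot: [-0.043, 0.999, 0.0, -0.003]
ft_force: [-0.6, 0.1, -0.6]
grip_width: 0.0365
grasp_force: 60.2
clock: 18.98
eef_pos: [0.5449, -0.0533, 0.1385]
tool_rot: [-0.044, 0.999, -0.0, 0.001]
ft_force: [-2.3, 0.9, 6.0]
grip_width: 0.0366
grasp_force: 61.2
clock: 19.32
eef_pos: [0.5444, -0.053, 0.1258]
tool_rot: [-0.044, 0.999, -0.0, 0.0]
ft_force: [-0.1, -0.4, 0.1]
grip_width: 0.0356
grasp_force: 59.8
clock: 19.48
eef_pos: [0.5446, -0.0528, 0.1239]
tool_rot: [-0.044, 0.999, -0.0, -0.0]
ft_force: [0.3, -0.4, -0.8]
grip_width: 0.0361
grasp_force: 59.8
```

Run:
```python
from h import *
im,d,K,P=cam("scene"); cv2.imwrite("pics/s10.png",cv2.resize(im[190:270,300:390],(675,600),interpolation=3)[:,:,::-1])
```

```text
(no output)
```

View pics/s10.png

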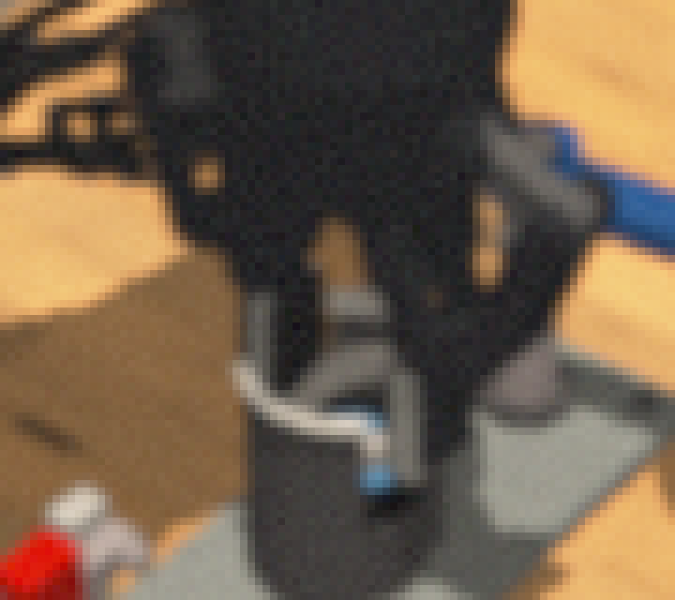

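```bash
python3 -m jog '[0,0.001,-0.0025,0,0,0, 0,0.001,-0.0025,0,0,0]';python3 -m jog '[0,0,-0.0025,0,0,0, 0,0,-0.0025,0,0,0]';python3 -m jog '[0,0,-0.0025,0,0,0, 0,0,-0.0025,0,0,0]'
```

```text
clock: 19.7
eef_pos: [0.5445, -0.0517, 0.1219]
tool_rot: [-0.045, 0.999, 0.0, -0.0]
ft_force: [-1.0, -0.5, -0.3]
grip_width: 0.0359
grasp_force: 59.8
clock: 19.87
eef_pos: [0.5448, -0.0517, 0.1202]
tool_rot: [-0.045, 0.999, -0.0, 0.0]
ft_force: [0.4, 0.4, 0.1]
grip_width: 0.036
grasp_force: 59.9
clock: 20.03
eef_pos: [0.5451, -0.0518, 0.1192]
tool_rot: [-0.045, 0.999, -0.0, 0.001]
ft_force: [-1.1, -0.3, 4.8]
grip_width: 0.0358
grasp_force: 60.6
```

```bash
python3 -m jog '[0,0,-0.0025,0,0,0, 0,0,-0.0025,0,0,0]';python3 -m jog '[0,0,0.001,0,0,0, 0,0,0.001,0,0,0, 0,0,0.001,0,0,0, 0,0,0.001,0,0,0]' 0.35; python3 -m jog '[0,0,0.03,0,0,0, 0,0,0.07,0,0,0, 0,0,0.09,0,0,0, 0,0,0.09,0,0,0]';  python3 -m jog '[-0.16,-0.225,0,0,0,0, -0.16,-0.225,0,0,0,0, -0.16,-0.225,0,0,0,0, -0.16,-0.225,0,0,0,0, -0.16,-0.225,0,0,0,0, -0.16,-0.225,0,0,0,0, -0.16,-0.225,0,0,0,0, -0.16,-0.225,0,0,0,0]'
python3 - <<'E'
from h import *
o=bot.get_obs(); print(o["eef_pos"],o["tool_rot"],o["grip_width"],o["grasp_force"])
im,d,K,P=cam("scene"); a=cv2.resize(im[190:270,300:380],(400,400),interpolation=3)
nets(["filter","spacer_a"],"scene"); part("filter","scene",im,d,K,P); X=cloud(d,K,P)
im,d,K,P=cam("top"); nets(["filter","spacer_a"],"top"); part("filter","top",im,d,K,P)
b=cv2.resize(im[194:234,290:330],(400,400),interpolation=3); cv2.imwrite("pics/s11.png",np.hstack([a,b])[:,:,::-1])
Y=cloud(d,K,P); m=np.hypot(Y[...,0]-.5445,Y[...,1]+.051)<.019; p=Y[m]; A=np.c_[p[:,:2]-p[:,:2].mean(0),np.ones(len(p))]
print("z in barrel",np.round(np.percentile(p[:,2],[5,25,50,75,95]),4))
E
```

```text
clock: 20.2
eef_pos: [0.5451, -0.0518, 0.1186]
tool_rot: [-0.045, 0.999, -0.0, 0.001]
ft_force: [-3.6, 1.2, 14.2]
grip_width: 0.036
grasp_force: 61.5
clock: 20.53
eef_pos: [0.5444, -0.0517, 0.1167]
tool_rot: [-0.045, 0.999, 0.0, -0.0]
ft_force: [-0.2, -0.7, -0.5]
grip_width: 0.0573
grasp_force: 0.0
clock: 20.87
eef_pos: [0.547, -0.052, 0.1931]
tool_rot: [-0.045, 0.999, -0.001, 0.004]
ft_force: [-0.0, -0.1, -0.2]
grip_width: 0.0576
grasp_force: 0.0
clock: 21.53
eef_pos: [0.4159, -0.2321, 0.1883]
tool_rot: [-0.043, 0.999, 0.001, -0.0]
ft_force: [0.1, 0.0, 0.4]
grip_width: 0.0575
grasp_force: 0.0
[ 0.41587723 -0.23209458  0.1883127 ] [-4.34543038e-02  9.99055145e-01  5.87588425e-04 -4.41965759e-04] 0.057462721248256694 0.0
scene filter [0.409, -0.259, 0.005] 0.79
scene spacer_a [0.583, -0.154, 0.005] 0.39
scene filter mean [ 0.4092 -0.2601] mec 0.4096 -0.26 r 21.4 n 436 zmax 0.0114
top filter [0.635, -0.123, 0.078] 0.41
top spacer_a [0.546, -0.051, 0.051] 0.74
z in barrel [0.0416 0.044  0.0481 0.0522 0.0543]
```

View pics/s11.png

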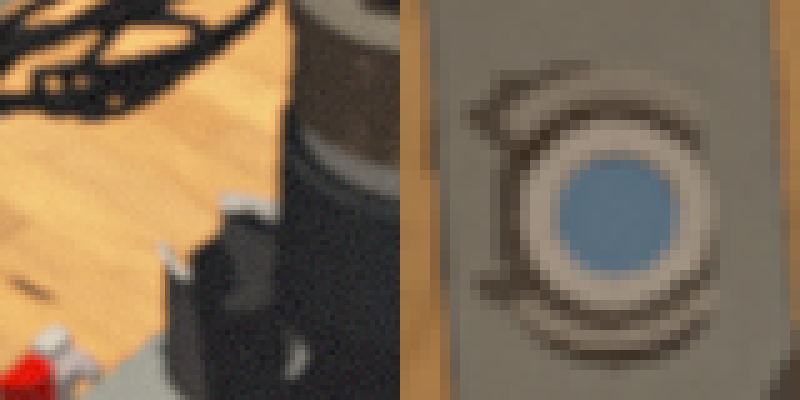

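```bash
python3 -m jog '[-0.0055,-0.033,-0.05,0,0,0, -0.0055,-0.033,-0.1,0,0,0, -0.0055,-0.033,-0.12,0,0,0, -0.0055,-0.033,-0.12,0,0,0, -0.0055,-0.033,-0.12,0,0,0]' 0.25
python3 - <<'E'
from h import *
o=bot.get_obs(); print(o["eef_pos"])
im,d,K,P=cam("scene"); cv2.imwrite("pics/s12.png",cv2.resize(im[290:410,320:480],(800,600),interpolation=3)[:,:,::-1]); part("filter","scene",im,d,K,P)
E
```

```text
clock: 22.25
eef_pos: [0.4118, -0.2572, 0.0923]
tool_rot: [-0.045, 0.999, 0.001, -0.001]
ft_force: [1.8, -1.0, 0.4]
grip_width: 0.0537
grasp_force: 0.0
[ 0.41180131 -0.25717218  0.09225353]
scene filter mean [ 0.4088 -0.2603] mec 0.409 -0.2602 r 20.8 n 430 zmax 0.0117
```

View pics/s12.png

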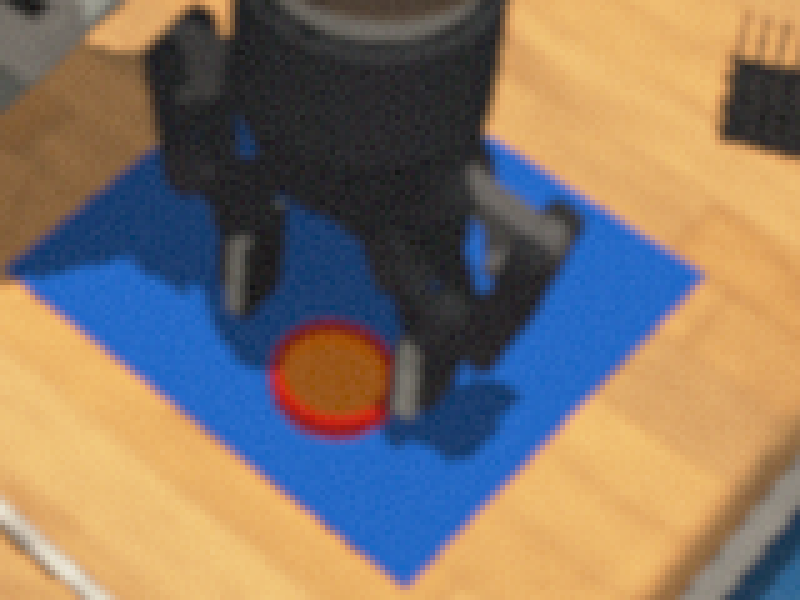

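```bash
python3 -m jog '[-0.001,-0.002,-0.01,0,0,0, -0.001,-0.002,-0.018,0,0,0, -0.001,-0.002,-0.02,0,0,0, -0.001,-0.002,-0.02,0,0,0]';python3 -m jog '[0,0,0,0,0,0, 0,0,0,0,0,0]'
```

```text
clock: 22.63
eef_pos: [0.4114, -0.2596, 0.0772]
tool_rot: [-0.045, 0.999, 0.0, 0.0]
ft_force: [0.5, 0.1, -0.4]
grip_width: 0.0537
grasp_force: 0.0
clock: 22.8
eef_pos: [0.4116, -0.2599, 0.0775]
tool_rot: [-0.045, 0.999, -0.0, 0.0]
ft_force: [-0.1, -0.5, 0.8]
grip_width: 0.0538
grasp_force: 0.0
```

Lower 2 mm, close, lift, and carry.

```bash
python3 -m jog '[0,0,-0.003,0,0,0, 0,0,-0.003,0,0,0]';python3 -m jog '[0,0,0,0,0,0, 0,0,0,0,0,0, 0,0,0,0,0,0, 0,0,0,0,0,0, 0,0,0,0,0,0]' -1; python3 -m jog '[0,0,0.02,0,0,0, 0,0,0.07,0,0,0, 0,0,0.12,0,0,0, 0,0,0.145,0,0,0, 0,0,0.145,0,0,0, 0,0,0.145,0,0,0]';python3 -m jog '[0.1655,0.26,0,0,0,0, 0.1655,0.26,0,0,0,0, 0.1655,0.26,0,0,0,0, 0.1655,0.26,0,0,0,0, 0.1655,0.26,0,0,0,0, 0.1655,0.26,0,0,0,0, 0.1655,0.26,0,0,0,0, 0.1655,0.26,0,0,0,0, 0.1655,0.26,0,0,0,0]'
python3 - <<'E'
from h import *
o=bot.get_obs(); print(o["eef_pos"],o["grip_width"],o["grasp_force"])
im,d,K,P=cam("scene"); cv2.imwrite("pics/s13.png",cv2.resize(im[160:280,270:430],(800,600),interpolation=3)[:,:,::-1])
nets(["filter","barrel_floor"],"scene")
E
```

```text
clock: 22.97
eef_pos: [0.4114, -0.2597, 0.0746]
tool_rot: [-0.045, 0.999, -0.0, 0.0]
ft_force: [0.5, 0.4, 0.7]
grip_width: 0.0533
grasp_force: 0.0
clock: 23.38
eef_pos: [0.4114, -0.2597, 0.0752]
tool_rot: [-0.045, 0.999, -0.0, 0.0]
ft_force: [-1.4, 0.8, 6.5]
grip_width: 0.0369
grasp_force: 59.5
clock: 23.88
eef_pos: [0.4122, -0.2603, 0.192]
tool_rot: [-0.045, 0.999, -0.001, 0.002]
ft_force: [-1.3, -0.4, -1.2]
grip_width: 0.0369
grasp_force: 60.1
clock: 24.63
eef_pos: [0.5425, -0.0517, 0.1887]
tool_rot: [-0.045, 0.999, 0.0, -0.002]
ft_force: [0.5, 0.2, -0.8]
grip_width: 0.0371
grasp_force: 60.2
[ 0.54248309 -0.05165435  0.18869395] 0.03709070795820978 60.2189826965332
scene filter [0.539, -0.054, 0.119] 0.53
scene barrel_floor [0.54, -0.049, 0.035] 0.76
```

```bash
python3 -m jog '[0.002,0,-0.02,0,0,0, 0.002,0,-0.035,0,0,0, 0.002,0,-0.04,0,0,0, 0.002,0,-0.04,0,0,0]'; python3 -m jog '[0,0,-0.006,0,0,0, 0,0,-0.012,0,0,0, 0,0,-0.012,0,0,0]';python3 -m jog '[0,0,-0.006,0,0,0, 0,0,-0.012,0,0,0, 0,0,-0.012,0,0,0]'
```

```text
clock: 25.12
eef_pos: [0.544, -0.0528, 0.1575]
tool_rot: [-0.044, 0.999, 0.0, -0.002]
ft_force: [0.5, -0.0, -0.8]
grip_width: 0.037
grasp_force: 60.2
clock: 25.37
eef_pos: [0.5451, -0.052, 0.1486]
tool_rot: [-0.044, 0.999, 0.0, -0.0]
ft_force: [-0.5, 0.3, -0.7]
grip_width: 0.0366
grasp_force: 60.2
clock: 25.62
eef_pos: [0.5456, -0.0517, 0.1409]
tool_rot: [-0.045, 0.999, -0.0, 0.001]
ft_force: [-4.3, 0.8, 10.4]
grip_width: 0.0368
grasp_force: 63.3
```

```bash
python3 -m jog '[0,0,0.006,0,0,0, -0.002,0,0.006,0,0,0, -0.002,0,0.006,0,0,0]'; python3 -m jog '[0,0,-0.006,0,0,0, 0,0,-0.006,0,0,0]'; python3 -m jog '[0,0,-0.003,0,0,0, 0,0,-0.003,0,0,0]'
```

```text
clock: 25.87
eef_pos: [0.5438, -0.0517, 0.1445]
tool_rot: [-0.045, 0.999, -0.0, 0.0]
ft_force: [-0.2, 0.3, -0.5]
grip_width: 0.0365
grasp_force: 62.5
clock: 26.03
eef_pos: [0.5431, -0.0517, 0.1383]
tool_rot: [-0.045, 0.999, 0.0, -0.001]
ft_force: [0.4, 0.2, 0.1]
grip_width: 0.037
grasp_force: 62.5
clock: 26.2
eef_pos: [0.5434, -0.0517, 0.1362]
tool_rot: [-0.045, 0.999, 0.0, -0.001]
ft_force: [0.0, 0.5, -0.9]
grip_width: 0.0366
grasp_force: 62.5
```

Clear now. On down to expected contact at about 0.124.

```bash
python3 -m jog '[0,0,-0.004,0,0,0, 0,0,-0.01,0,0,0, 0,0,-0.01,0,0,0]'; python3 -m jog '[0,0,-0.0025,0,0,0, 0,0,-0.0025,0,0,0]'; python3 -m jog '[0,0,-0.0025,0,0,0, 0,0,-0.0025,0,0,0]'
```

```text
clock: 26.45
eef_pos: [0.5432, -0.0517, 0.1279]
tool_rot: [-0.045, 0.999, 0.0, -0.001]
ft_force: [-0.3, 0.2, -0.0]
grip_width: 0.0367
grasp_force: 62.5
clock: 26.62
eef_pos: [0.5436, -0.0517, 0.1267]
tool_rot: [-0.045, 0.999, 0.0, -0.0]
ft_force: [-0.2, 0.8, -0.8]
grip_width: 0.0373
grasp_force: 62.5
clock: 26.78
eef_pos: [0.5437, -0.0517, 0.1249]
tool_rot: [-0.045, 0.999, 0.0, -0.0]
ft_force: [-0.1, -0.1, 0.1]
grip_width: 0.0368
grasp_force: 62.5
```

```bash
python3 -m jog '[0,0,-0.0025,0,0,0, 0,0,-0.0025,0,0,0]'
```

```text
clock: 26.95
eef_pos: [0.544, -0.0518, 0.1238]
tool_rot: [-0.045, 0.999, -0.0, 0.0]
ft_force: [-0.9, -0.4, 3.0]
grip_width: 0.037
grasp_force: 63.1
```

```bash
python3 -m jog '[0,0,0.001,0,0,0, 0,0,0.001,0,0,0, 0,0,0.001,0,0,0, 0,0,0.001,0,0,0]' 0.35; python3 -m jog '[0,0,0.04,0,0,0, 0,0,0.08,0,0,0, 0,0,0.12,0,0,0, 0,0,0.145,0,0,0, 0,0,0.145,0,0,0, 0,0,0.145,0,0,0]';  python3 -m jog '[0.07,-0.09,0,0,0,0.4, 0.07,-0.09,0,0,0,0.4, 0.07,-0.09,0,0,0,0.4, 0.07,-0.09,0,0,0,0.4, 0.07,-0.09,0,0,0,0.4, 0.07,-0.09,0,0,0,0.4, 0.07,-0.09,0,0,0,0.4]' 0; python3 -m jog '[0.06,-0.085,0,0,0,0.424, 0.06,-0.085,0,0,0,0.424, 0.06,-0.085,0,0,0,0.424, 0.06,-0.085,0,0,0,0.424, 0.06,-0.085,0,0,0,0.424, 0.06,-0.085,0,0,0,0.424, 0.06,-0.085,0,0,0,0.424, 0.06,-0.085,0,0,0,0.424, 0.06,-0.085,0,0,0,0.424]'
python3 - <<'E'
from h import *
o=bot.get_obs(); print(o["eef_pos"],o["joint_pos"])
for c in ("top","scene"):
    im,d,K,P=cam(c); nets(["filter","swing_handle"],c)
    X=cloud(d,K,P); hsv=cv2.cvtColor(im,cv2.COLOR_RGB2HSV).astype(int)
    m=(np.hypot(X[...,0]-.5445,X[...,1]+.051)<.021)&((hsv[...,0]<25)|(hsv[...,0]>170))&(hsv[...,1]>110); p=X[m]
    if len(p)>10: print(c,len(p),p.mean(0),np.percentile(p[:,2],[5,50,95]))
E
```

```text
clock: 27.28
eef_pos: [0.5438, -0.0517, 0.1238]
tool_rot: [-0.045, 0.999, 0.0, -0.0]
ft_force: [-0.5, -0.3, 0.1]
grip_width: 0.0578
grasp_force: 0.0
clock: 27.78
eef_pos: [0.5446, -0.0518, 0.2413]
tool_rot: [-0.045, 0.999, -0.0, 0.002]
ft_force: [0.3, 0.2, -0.1]
grip_width: 0.0578
grasp_force: 0.0
clock: 28.37
eef_pos: [0.5989, -0.1238, 0.2372]
tool_rot: [-0.432, 0.902, 0.001, -0.002]
ft_force: [-0.8, 0.1, 0.4]
grip_width: 0.0429
grasp_force: 0.0
clock: 29.12
eef_pos: [0.6471, -0.1916, 0.2378]
tool_rot: [0.763, -0.647, -0.002, 0.001]
ft_force: [0.4, 0.8, 0.7]
grip_width: 0.0426
grasp_force: 0.0
[ 0.64714834 -0.19158519  0.23783151] [-2.87826284e-01  6.30202725e-01  4.32297927e-01  1.37628271e+00
  4.78036372e-06 -2.02243757e+00]
top swing_handle [0.444, 0.163, 0.003] 0.43
top 303 [ 0.54469973 -0.05134198  0.0579314 ] [0.05131717 0.05866272 0.06221512]
scene filter [0.542, -0.051, 0.055] 0.68
scene filter [0.652, -0.194, 0.114] 0.3
scene swing_handle [0.649, -0.194, 0.115] 0.9
scene 196 [ 0.54903117 -0.05214638  0.05858832] [0.05533824 0.05846382 0.06140623]
```

```bash
python3 -m jog '[0.001,-0.001,-0.04,0,0,0, 0.001,-0.001,-0.07,0,0,0, 0.001,-0.001,-0.08,0,0,0, 0.001,-0.001,-0.08,0,0,0]';  python3 -m jog '[0,0,0,0,0,0, 0,0,0,0,0,0, 0,0,0,0,0,0]' -0.45
python3 - <<'E'
import numpy as np
piv=np.array([.6237,-.0447]); a0=np.radians(279.4); h0=piv+.15*np.array([np.cos(a0),np.sin(a0)]); print(h0)
for i in range(1,17):
    a=a0-i*.1048; h=piv+.15*np.array([np.cos(a),np.sin(a)]); print(i,round(np.degrees(a),1),np.round((h-h0)/.8,3), round(-i*.1048/2,3))
E
```

```text
clock: 29.75
eef_pos: [0.6469, -0.192, 0.1728]
tool_rot: [0.763, -0.646, -0.003, 0.001]
ft_force: [-0.3, 0.0, 0.1]
grip_width: 0.0426
grasp_force: 0.0
clock: 30.0
eef_pos: [0.6497, -0.1929, 0.1782]
tool_rot: [0.763, -0.646, 0.002, -0.001]
ft_force: [0.4, 0.8, 0.0]
grip_width: 0.0237
grasp_force: 0.0
[ 0.64819889 -0.19268582]
1 273.4 [-0.02  -0.002] -0.052
2 267.4 [-0.039 -0.002] -0.105
3 261.4 [-0.059 -0.   ] -0.157
4 255.4 [-0.078  0.004] -0.21
5 249.4 [-0.097  0.009] -0.262
6 243.4 [-0.115  0.017] -0.314
7 237.4 [-0.132  0.027] -0.367
8 231.4 [-0.148  0.039] -0.419
9 225.4 [-0.162  0.052] -0.472
10 219.4 [-0.176  0.066] -0.524
11 213.3 [-0.187  0.082] -0.576
12 207.3 [-0.197  0.099] -0.629
13 201.3 [-0.205  0.117] -0.681
14 195.3 [-0.211  0.135] -0.734
15 189.3 [-0.216  0.155] -0.786
16 183.3 [-0.218  0.174] -0.838
```

```bash
python3 -m jog '[-0.02,-0.002,0,0,0,-0.052, -0.039,-0.002,0,0,0,-0.105, -0.059,0,0,0,0,-0.157, -0.078,0.004,0,0,0,-0.21, -0.097,0.009,0,0,0,-0.262, -0.115,0.017,0,0,0,-0.314, -0.132,0.027,0,0,0,-0.367, -0.148,0.039,0,0,0,-0.419, -0.148,0.039,0,0,0,-0.419]'
python3 - <<'E'
from h import *
im,d,K,P=cam("scene"); nets(["swing_handle"],"scene"); print(bot.get_obs()["eef_pos"])
E
```

```text
clock: 30.75
eef_pos: [0.5288, -0.1605, 0.1775]
tool_rot: [-0.434, 0.901, -0.0, 0.0]
ft_force: [-0.5, 0.8, 0.2]
grip_width: 0.023
grasp_force: 0.0
scene swing_handle [0.528, -0.162, 0.117] 0.9
[ 0.53106634 -0.1615065   0.17746706]
```

```bash
python3 -m jog '[-0.014,0.013,0,0,0,-0.053, -0.028,0.027,0,0,0,-0.105, -0.039,0.043,0,0,0,-0.157, -0.049,0.06,0,0,0,-0.21, -0.057,0.078,0,0,0,-0.262, -0.063,0.096,0,0,0,-0.315, -0.067,0.113,0,0,0,-0.36, -0.068,0.118,0,0,0,-0.38, -0.069,0.122,0,0,0,-0.4]';python3 -m jog '[0,0.003,0,0,0,0, 0,0.006,0,0,0,0]';python3 -m jog '[0,0.003,0,0,0,0, 0,0.006,0,0,0,0]'
python3 - <<'E'
from h import *
im,d,K,P=cam("scene"); nets(["swing_handle","ring_grip"],"scene"); print(bot.get_obs()["eef_pos"])
E
```

```text
clock: 31.6
eef_pos: [0.4766, -0.0636, 0.1766]
tool_rot: [-0.05, 0.999, -0.001, 0.001]
ft_force: [0.6, -1.2, -0.3]
grip_width: 0.0236
grasp_force: 0.5
clock: 31.77
eef_pos: [0.4761, -0.0592, 0.1764]
tool_rot: [-0.051, 0.999, -0.0, 0.001]
ft_force: [-0.9, -0.6, 0.6]
grip_width: 0.0232
grasp_force: 0.6
clock: 31.93
eef_pos: [0.4756, -0.0543, 0.1761]
tool_rot: [-0.05, 0.999, -0.0, 0.0]
ft_force: [-1.2, -1.0, 0.4]
grip_width: 0.0234
grasp_force: 0.5
scene swing_handle [0.476, -0.062, 0.117] 0.77
scene ring_grip [0.543, -0.055, 0.133] 0.6
[ 0.47526804 -0.05396972  0.17593827]
```

```bash
python3 -m jog '[0,0.003,0,0,0,0, 0,0.004,0,0,0,0]';python3 -m jog '[0,0.003,0,0,0,0, 0,0.004,0,0,0,0]'; python3 -m jog '[0,0.002,0,0,0,0, 0,0.003,0,0,0,0]'
```

```text
clock: 32.25
eef_pos: [0.475, -0.0517, 0.1759]
tool_rot: [-0.049, 0.999, -0.001, -0.0]
ft_force: [-1.1, -5.9, -0.2]
grip_width: 0.0236
grasp_force: 3.0
clock: 32.42
eef_pos: [0.475, -0.051, 0.1758]
tool_rot: [-0.048, 0.999, -0.005, -0.0]
ft_force: [1.0, -15.0, -1.2]
grip_width: 0.0234
grasp_force: 7.6
clock: 32.58
eef_pos: [0.4751, -0.0506, 0.1758]
tool_rot: [-0.048, 0.999, -0.007, -0.0]
ft_force: [0.6, -21.8, -1.4]
grip_width: 0.0235
grasp_force: 10.8
```

```bash
python3 -m jog '[0,-0.012,0,0,0,0, 0,-0.012,0,0,0,0]'; python3 -m jog '[0,0,0.05,0,0,0, 0,0,0.08,0,0,0, -0.03,0.05,0.08,0,0,0, -0.06,0.12,0.08,0,0,0, -0.1,0.2,0.08,0,0,0, -0.1,0.2,0.08,0,0,0, -0.1,0.2,0.08,0,0,0, -0.1,0.2,0.08,0,0,0]'
python3 - <<'E'
from h import *
a=np.radians(4.9); R=np.array([[np.cos(a),np.sin(a)],[-np.sin(a),np.cos(a)]])
for c in ("top","scene"):
    im,d,K,P=cam(c); nets(["swing_handle","lock_grip","ring_grip"],c)
    X=cloud(d,K,P); off=np.array([.5447,-.051]) if c=="top" else np.array([.541,-.053])
    S=(X[...,:2]-off)@R.T*1000
    print(c)
    for x in range(-124,-50,6):
        print(x,[int(round(1000*np.max(X[...,2][m]))) if (m:=(abs(S[...,0]-x)<3)&(abs(S[...,1]-y)<3)&(X[...,2]<.3)).any() else -1 for y in range(36,-40,-6)])
E
```

```text
clock: 32.75
eef_pos: [0.475, -0.0558, 0.1758]
tool_rot: [-0.049, 0.999, 0.0, 0.0]
ft_force: [-0.3, -0.2, -0.2]
grip_width: 0.0236
grasp_force: 0.0
clock: 33.42
eef_pos: [0.3932, 0.108, 0.24]
tool_rot: [-0.053, 0.999, 0.001, -0.0]
ft_force: [0.2, 0.6, 0.5]
grip_width: 0.0236
grasp_force: 0.0
top swing_handle [0.476, -0.056, 0.114] 0.67
top lock_grip [0.443, -0.04, 0.057] 0.55
top lock_grip [0.477, -0.056, 0.113] 0.18
top ring_grip [0.544, -0.051, 0.133] 0.61
top
-124 [11, 11, 11, 12, 13, 12, 14, 13, 12, 12, 13, 12, 13]
-118 [11, 12, 11, 12, 12, 12, 11, 13, 13, 13, 13, 13, 11]
-112 [32, 32, 33, 33, 36, 32, 32, 35, 33, 33, 36, 32, 35]
-106 [33, 34, 72, 73, 71, 33, 33, 34, 32, 33, 33, 34, 34]
-100 [33, 34, 72, 73, 74, 33, 33, 34, 33, 33, 35, 33, 34]
-94 [33, 34, 71, 72, 72, 36, 34, 34, 34, 33, 36, 34, 33]
-88 [34, 33, 73, 71, 71, 33, 37, 33, 34, 34, 34, 34, 34]
-82 [35, 32, 31, 60, 59, 32, 32, 33, 33, 30, 33, 33, 32]
-76 [59, 61, 62, 59, 60, 128, 131, 130, 89, 11, 14, 12, 10]
-70 [61, 63, 62, 58, 60, 131, 132, 130, 11, 15, 12, 12, 12]
-64 [58, 61, 60, 54, 12, 127, 131, 128, 11, 14, 14, 
[... 339 characters left out ...]
13, 11, 11, 12, 11, 33, 11, 11, 11, 10]
-112 [32, 33, 54, 61, 69, 32, 33, 34, 32, 32, 30, 32, 32]
-106 [33, 32, 72, 72, 70, 32, 32, 32, 32, 33, 32, 32, 33]
-100 [33, 31, 72, 71, 72, 33, 34, 33, 33, 33, 34, 34, 34]
-94 [33, -759, 71, 71, 70, 33, 32, 32, 32, 33, 33, 32, 32]
-88 [-756, -756, 69, 69, 71, 33, 33, 32, 33, 32, 34, 33, 33]
-82 [-754, -756, -754, 58, 56, 89, 89, 89, 31, -1, 30, 32, 31]
-76 [58, 60, 60, 59, 88, 127, 130, 123, -755, -752, -755, -1, 11]
-70 [60, 61, 60, 57, 58, 130, 129, 129, 10, -759, 11, 12, 11]
-64 [60, 60, 57, 57, 56, 128, 128, 125, 12, 11, 12, 11, 12]
-58 [-761, 12, 13, 12, 10, 11, 92, 94, 11, 12, 12, 11, 11]
-52 [11, 11, 10, 10, 12, 92, 93, 93, 12, 11, 12, 13, 11]
```

```bash
python3 -m jog '[0.058,-0.1825,0,0,0,-0.01, 0.058,-0.1825,0,0,0,-0.01, 0.058,-0.1825,0,0,0,-0.01, 0.058,-0.1825,0,0,0,-0.01, 0.058,-0.1825,0,0,0,-0.01, 0.058,-0.1825,0,0,0,-0.01]' -0.2; python3 -m jog '[0,0,-0.04,0,0,0, 0,0,-0.08,0,0,0, 0,0,-0.11,0,0,0, 0,0,-0.115,0,0,0, 0,0,-0.115,0,0,0, 0,0,-0.115,0,0,0]'
```

```text
clock: 34.32
eef_pos: [0.4416, -0.0429, 0.2396]
tool_rot: [-0.037, 0.999, 0.0, -0.0]
ft_force: [-0.4, 0.6, -0.2]
grip_width: 0.0341
grasp_force: 0.0
clock: 34.82
eef_pos: [0.4418, -0.0405, 0.1487]
tool_rot: [-0.04, 0.999, 0.0, 0.0]
ft_force: [0.1, -0.5, 0.3]
grip_width: 0.0342
grasp_force: 0.0
```

```bash
python3 -m jog '[0,0,-0.01,0,0,0, 0,0,-0.02,0,0,0, 0,0,-0.02,0,0,0, 0,0,-0.02,0,0,0]'; python3 -m jog '[0.0005,-0.006,0,0,0,0, 0.001,-0.012,0,0,0,0, 0.002,-0.018,0,0,0,0, 0.002,-0.024,0,0,0,0]'; python3 -m jog '[0.0005,-0.005,0,0,0,0, 0.001,-0.01,0,0,0,0, 0.001,-0.01,0,0,0,0]'
```

```text
clock: 35.15
eef_pos: [0.4412, -0.0409, 0.1319]
tool_rot: [-0.04, 0.999, 0.0, -0.0]
ft_force: [0.5, 0.5, -0.1]
grip_width: 0.0341
grasp_force: 0.0
clock: 35.48
eef_pos: [0.4433, -0.0603, 0.1322]
tool_rot: [-0.04, 0.999, 0.001, 0.0]
ft_force: [0.4, 2.9, -0.5]
grip_width: 0.0344
grasp_force: 1.1
clock: 35.73
eef_pos: [0.444, -0.069, 0.1321]
tool_rot: [-0.039, 0.999, -0.0, 0.0]
ft_force: [-0.1, -0.0, -0.5]
grip_width: 0.034
grasp_force: 0.0
```

```bash
python3 -m jog '[0.0005,-0.005,0,0,0,0, 0.001,-0.01,0,0,0,0]'; python3 -m jog '[0.0005,-0.005,0,0,0,0, 0.001,-0.01,0,0,0,0]'; python3 -m jog '[0,-0.003,0,0,0,0, 0,-0.006,0,0,0,0]'
```

```text
clock: 35.9
eef_pos: [0.4447, -0.0762, 0.132]
tool_rot: [-0.04, 0.999, 0.0, 0.0]
ft_force: [-0.8, 1.9, 2.0]
grip_width: 0.0344
grasp_force: 1.1
clock: 36.07
eef_pos: [0.445, -0.0812, 0.1318]
tool_rot: [-0.041, 0.999, 0.005, -0.0]
ft_force: [0.3, 20.9, 6.3]
grip_width: 0.0342
grasp_force: 10.8
clock: 36.23
eef_pos: [0.445, -0.0823, 0.1316]
tool_rot: [-0.042, 0.999, 0.01, 0.0]
ft_force: [1.9, 31.6, 5.2]
grip_width: 0.0343
grasp_force: 15.6
```

```bash
python3 -m jog '[0,0.016,0,0,0,0, 0,0.016,0,0,0,0]'; python3 -m jog '[0,0,0.04,0,0,0, 0,0,0.08,0,0,0, 0,0,0.12,0,0,0, -0.03,0.08,0.13,0,0,0, -0.06,0.15,0.13,0,0,0, -0.09,0.22,0.13,0,0,0, -0.09,0.22,0.13,0,0,0, -0.09,0.22,0.13,0,0,0, -0.09,0.22,0.13,0,0,0]'
python3 - <<'E'
from h import *
a=np.radians(4.9); R=np.array([[np.cos(a),np.sin(a)],[-np.sin(a),np.cos(a)]])
for c in ("top","scene"):
    im,d,K,P=cam(c); nets(["swing_handle","lock_grip","ring_grip"],c)
    X=cloud(d,K,P); off=np.array([.5447,-.051]) if c=="top" else np.array([.541,-.053])
    S=(X[...,:2]-off)@R.T*1000; h=cv2.cvtColor(im,cv2.COLOR_RGB2HSV).astype(int)
    m=(abs(S[...,0]+98)<14)&(abs(S[...,1])<40)&(X[...,2]>.062)&(X[...,2]<.08); print(c,"grip st",S[m].mean(0),S[m].min(0),S[m].max(0))
    m=(np.hypot(S[...,0],S[...,1])<26)&(X[...,2]>.135)&(X[...,2]<.15); p=X[m]; print("ring",(p.min(0)+p.max(0))/2,p.mean(0))
    m=(abs(S[...,0]+70)<12)&(abs(S[...,1])<16)&(X[...,2]>.12)&(X[...,2]<.14); print("handle st",S[m].mean(0))
    for x in (-82,-76,-70,-64):
        print(x,[int(round(1000*np.max(X[...,2][m]))) if (m:=(abs(S[...,0]-x)<3)&(abs(S[...,1]-y)<3)&(X[...,2]<.3)).any() else -1 for y in range(36,-40,-6)])
print(bot.get_obs()["eef_pos"],bot.get_obs()["tool_rot"])
E
```

```text
clock: 36.4
eef_pos: [0.4451, -0.0753, 0.1317]
tool_rot: [-0.04, 0.999, -0.0, -0.0]
ft_force: [-0.3, 0.0, 0.3]
grip_width: 0.0343
grasp_force: 0.0
clock: 37.15
eef_pos: [0.372, 0.102, 0.236]
tool_rot: [-0.042, 0.999, -0.0, 0.0]
ft_force: [-0.7, -0.6, -0.1]
grip_width: 0.034
grasp_force: 0.0
top swing_handle [0.476, -0.059, 0.115] 0.97
top lock_grip [0.449, -0.07, 0.057] 0.5
top ring_grip [0.545, -0.049, 0.133] 0.9
top ring_grip [0.545, -0.049, 0.056] 0.63
top grip st [-98.08907735 -10.34281623] [-108.765849    -17.48840199] [-87.97420263  -3.70542346]
ring [ 0.54448485 -0.05159739  0.14083977] [ 0.54432319 -0.05152855  0.14183361]
handle st [-70.43632723  -0.58326391]
-82 [33, 32, 31, 33, 31, 32, 34, 60, 59, 54, 33, 33, 31]
-76 [58, 63, 59, 13, 14, 129, 132, 129, 90, 56, 12, 13, 10]
-70 [63, 64, 61, 14, 13, 129, 130, 130, 59, 60, 16, 16, 12]
-64 [61, 63, 63, 14, 10, 129, 129, 127, 11, 14, 12, 13, 13]
scene swing_handle [0.475, -0.056, 0.116] 0.69
scene lock_grip [0.445, -0.068, 0.06] 0.85
scene ring_grip [0.541, -0.052, 0.13] 0.94
scene grip st [-99.71938372 -10.3358192 ] [-110.22034599  -16.11880158] [-87.05489867  -1.72713576]
ring [ 0.54104496 -0.05223281  0.13982683] [ 0.53947858 -0.05334941  0.14005609]
handle st [-7.16992723e+01 -6.08385407e-02]
-82 [30, 32, 30, -760, -761, 90, -758, 87, 58, 31, 31, 30, 32]
-76 [61, 61, 57, -756, 87, 128, 128, 128, 58, 58, -757, -1, 9]
-70 [60, 61, 60, -758, -758, 129, 129, 128, 58, 57, 11, 12, 11]
-64 [61, 60, 60, -757, -758, 128, 129, 127, 58, 12, 12, 11, 10]
[0.37384756 0.09889773 0.23578314] [-3.85121196e-02  9.99258110e-01 -2.04701972e-04 -6.43621645e-05]
```

```bash
python3 -m jog '[0.11,-0.09,0,0,0,0.6, 0.11,-0.09,0,0,0,0.6, 0.11,-0.09,0,0,0,0.6, 0.11,-0.09,0,0,0,0.6, 0.11,-0.09,0,0,0,0.6, 0.11,-0.09,0,0,0,0.6, 0.11,-0.09,0,0,0,0.6, 0.11,-0.09,0,0,0,0.6, 0.11,-0.09,0,0,0,0.6, 0.11,-0.09,0,0,0,0.6]' 0.4; python3 -m jog '[0.1,-0.098,0,0,0,0.62, 0.1,-0.098,0,0,0,0.62, 0.1,-0.098,0,0,0,0.62, 0.1,-0.098,0,0,0,0.62, 0.1,-0.098,0,0,0,0.62, 0.1,-0.098,0,0,0,0.62, 0.1,-0.098,0,0,0,0.62, 0.1,-0.098,0,0,0,0.62, 0.1,-0.098,0,0,0,0.62, 0.1,-0.098,0,0,0,0.62]'; python3 -m jog '[0,0,0,0,0,0.05, 0,0,0,0,0,0.05]'; python3 -c "
from workcell import bot; o=bot.get_obs(); print(o['joint_pos'],o['eef_pos'])"
```

```text
clock: 38.38
eef_pos: [0.4616, 0.0269, 0.2356]
tool_rot: [-0.599, 0.801, 0.0, -0.0]
ft_force: [0.5, -0.0, -0.0]
grip_width: 0.0597
grasp_force: 0.0
clock: 39.22
eef_pos: [0.5414, -0.0517, 0.2355]
tool_rot: [0.953, -0.304, -0.0, 0.0]
ft_force: [0.3, 0.8, -1.3]
grip_width: 0.0598
grasp_force: 0.0
clock: 39.38
eef_pos: [0.5414, -0.0516, 0.2356]
tool_rot: [0.966, -0.258, -0.0, 0.0]
ft_force: [0.6, 0.7, -0.3]
grip_width: 0.0595
grasp_force: 0.0
[-9.48396659e-02  3.64951831e-01 -3.90268550e-03  1.20248115e+00
 -2.30422476e-04 -2.71399897e+00] [ 0.54139179 -0.05155336  0.23555553]
```

```bash
python3 -m jog '[0.003,0,-0.03,0,0,0, 0.003,0,-0.05,0,0,0, 0.003,0,-0.056,0,0,0, 0.003,0,-0.056,0,0,0, 0.003,0,-0.056,0,0,0]'; python3 -m jog '[0,0,0,0,0,0, 0,0,0,0,0,0, 0,0,0,0,0,0, 0,0,0,0,0,0, 0,0,0,0,0,0]' -1;python3 -c "
from workcell import bot; o=bot.get_obs(); print(o['joint_pos'],o['eef_pos'],o['ft_torque'])"
```

```text
clock: 39.8
eef_pos: [0.5439, -0.0509, 0.1913]
tool_rot: [0.966, -0.259, -0.0, 0.0]
ft_force: [-0.1, -0.2, -0.0]
grip_width: 0.0597
grasp_force: 0.0
clock: 40.22
eef_pos: [0.5443, -0.0511, 0.1927]
tool_rot: [0.966, -0.259, 0.001, 0.0]
ft_force: [-1.9, -1.7, 6.2]
grip_width: 0.0401
grasp_force: 60.1
[-9.31428849e-02  4.02097595e-01 -6.65299527e-02  1.09965154e+00
 -1.26411180e-03 -2.71161537e+00] [ 0.54430858 -0.05113875  0.1927136 ] [-0.45997116  0.3825255  -0.04632666]
```

```bash
python3 -m jog '[0,0,-0.0007,0,0,-0.06, 0,0,-0.0015,0,0,-0.12, 0,0,-0.0022,0,0,-0.18, 0,0,-0.003,0,0,-0.24, 0,0,-0.0037,0,0,-0.3, 0,0,-0.0045,0,0,-0.36, 0,0,-0.0052,0,0,-0.42, 0,0,-0.006,0,0,-0.48, 0,0,-0.0067,0,0,-0.54, 0,0,-0.0075,0,0,-0.6]';python3 -c "
from workcell import bot; o=bot.get_obs(); print(o['joint_pos'],o['eef_pos'],o['ft_torque'])"
```

```text
clock: 41.05
eef_pos: [0.5436, -0.0514, 0.1866]
tool_rot: [-0.649, 0.761, -0.001, -0.0]
ft_force: [-3.8, -3.5, 8.3]
grip_width: 0.0396
grasp_force: 60.3
[-0.09339536  0.40724611 -0.07587565  1.08676292 -0.00221239 -1.50599086] [ 0.54358337 -0.05142937  0.18661732] [-0.70265166  0.96983234  0.12583219]
```

```bash
python3 -m jog '[0,0,-0.0007,0,0,-0.06, 0,0,-0.0015,0,0,-0.12, 0,0,-0.0022,0,0,-0.18, 0,0,-0.003,0,0,-0.24, 0,0,-0.0037,0,0,-0.3, 0,0,-0.0045,0,0,-0.36, 0,0,-0.0052,0,0,-0.42, 0,0,-0.006,0,0,-0.48, 0,0,-0.0067,0,0,-0.54, 0,0,-0.0075,0,0,-0.6]'; python3 -m jog '[0,0,-0.0007,0,0,-0.06, 0,0,-0.0015,0,0,-0.12, 0,0,-0.0022,0,0,-0.18, 0,0,-0.003,0,0,-0.24, 0,0,-0.0037,0,0,-0.3, 0,0,-0.0045,0,0,-0.36, 0,0,-0.0052,0,0,-0.42, 0,0,-0.006,0,0,-0.48, 0,0,-0.006,0,0,-0.48]';python3 -c "
from workcell import bot; o=bot.get_obs(); print(o['joint_pos'],o['eef_pos'],o['ft_torque'])
bot.camera('scene'); print(bot.tip_of('ring_grip','scene')[0])"
```

```text
clock: 41.88
eef_pos: [0.5431, -0.051, 0.1806]
tool_rot: [-0.106, 0.994, -0.001, -0.0]
ft_force: [-5.2, -1.3, 8.8]
grip_width: 0.0399
grasp_force: 60.4
clock: 42.63
eef_pos: [0.5431, -0.0506, 0.1758]
tool_rot: [0.364, 0.931, -0.0, -0.0]
ft_force: [-4.9, -0.5, 9.2]
grip_width: 0.04
grasp_force: 60.5
[-9.26204094e-02  4.17130638e-01 -9.15759494e-02  1.06245267e+00
 -5.84617804e-04  6.52583847e-01] [ 0.54311928 -0.05058384  0.17575855] [-0.3242186   1.27313058 -0.18583627]
{'at': [0.0394, 0.0408, -0.8808], 'confidence': 0.71}
```

```bash
for k in 1; do python3 -m jog '[0,0,-0.0007,0,0,-0.06, 0,0,-0.0015,0,0,-0.12, 0,0,-0.0015,0,0,-0.12]'; python3 -c "
from workcell import bot; o=bot.get_obs(); print(o['joint_pos'][5],o['ft_torque'])"; python3 -m jog '[0,0,-0.0007,0,0,-0.055, 0,0,-0.0014,0,0,-0.11, 0,0,-0.0014,0,0,-0.11]'; python3 -c "
from workcell import bot; o=bot.get_obs(); print(o['joint_pos'][5],o['ft_torque'])"; python3 -m jog '[0,0,-0.0007,0,0,-0.055, 0,0,-0.0014,0,0,-0.115, 0,0,-0.0014,0,0,-0.115]'; python3 -c "
from workcell import bot; o=bot.get_obs(); print(o['joint_pos'][5],o['ft_torque'],o['eef_pos'])"; done
```

```text
clock: 42.98
eef_pos: [0.5432, -0.0506, 0.1746]
tool_rot: [0.473, 0.881, -0.0, 0.0]
ft_force: [-4.6, -0.1, 9.9]
grip_width: 0.0405
grasp_force: 60.5
0.892561920360733 [-0.22992772  1.23589522 -0.13140618]
clock: 43.23
eef_pos: [0.5433, -0.0505, 0.1735]
tool_rot: [0.567, 0.824, -0.0, 0.0]
ft_force: [-4.7, -0.3, 8.5]
grip_width: 0.0404
grasp_force: 60.5
1.1122049689093314 [-0.18217328  1.25723809 -0.20472862]
clock: 43.48
eef_pos: [0.5435, -0.0504, 0.1725]
tool_rot: [0.658, 0.753, 0.0, 0.0]
ft_force: [-3.8, 0.7, 9.6]
grip_width: 0.0406
grasp_force: 60.5
1.342459882907126 [-0.09045487  1.21764217 -0.08342509] [ 0.54349248 -0.05042719  0.17250837]
```

```bash
python3 -m jog '[0,0,0,0,0,0, 0,0,0,0,0,0, 0,0,0,0,0,0, 0,0,0,0,0,0]' 0.4; python3 -m jog '[0,0,0.04,0,0,0, 0,0,0.08,0,0,0, 0,0,0.1,0,0,0, -0.08,0.08,0.1,0,0,0, -0.16,0.16,0.1,0,0,0, -0.2,0.22,0.1,0,0,0, -0.2,0.22,0.1,0,0,0, -0.2,0.22,0.1,0,0,0, -0.2,0.22,0.1,0,0,0]'
python3 - <<'E'
from h import *
a=np.radians(4.9); R=np.array([[np.cos(a),np.sin(a)],[-np.sin(a),np.cos(a)]])
for c in ("top","scene"):
    im,d,K,P=cam(c); nets(["swing_handle","lock_grip","ring_grip","nose_face","dust_cap"],c)
    X=cloud(d,K,P); off=np.array([.5447,-.051]) if c=="top" else np.array([.541,-.053])
    S=(X[...,:2]-off)@R.T*1000
    m=(abs(np.hypot(S[...,0],S[...,1])-18)<2)&(X[...,2]>.1)&(X[...,2]<.15); print(c,"ring top",m.sum(),np.percentile(X[m][:,2],[5,25,50,75,95]).round(4))
    m=(abs(S[...,0]+70)<12)&(abs(S[...,1])<16)&(X[...,2]>.12)&(X[...,2]<.14); print("handle st",S[m].mean(0))
    m=(abs(S[...,0]+98)<14)&(abs(S[...,1])<40)&(X[...,2]>.062)&(X[...,2]<.08); print("grip st",S[m].mean(0))
print(bot.get_obs()["clock"],bot.get_obs()["ft_force"])
E
```

```text
clock: 43.82
eef_pos: [0.5439, -0.0504, 0.1708]
tool_rot: [0.656, 0.755, 0.0, 0.0]
ft_force: [-0.5, -0.1, 0.2]
grip_width: 0.0599
grasp_force: 0.0
clock: 44.57
eef_pos: [0.3814, 0.127, 0.2508]
tool_rot: [0.656, 0.755, -0.0, -0.001]
ft_force: [0.4, 0.8, -0.0]
grip_width: 0.0601
grasp_force: 0.0
top swing_handle [0.476, -0.059, 0.115] 0.9
top lock_grip [0.448, -0.068, 0.056] 0.58
top ring_grip [0.544, -0.046, 0.113] 0.89
top nose_face [0.545, -0.048, 0.041] 0.64
top nose_face [0.543, -0.05, 0.059] 0.44
top dust_cap [0.448, 0.162, 0.005] 0.65
top ring top 124 [0.1189 0.1206 0.1218 0.1233 0.1242]
handle st [-70.60112627  -1.16255367]
grip st [-98.08470632 -10.34400456]
scene swing_handle [0.472, -0.059, 0.115] 0.74
scene swing_handle [0.546, -0.053, 0.055] 0.72
scene lock_grip [0.447, -0.068, 0.059] 0.84
scene lock_grip [0.542, -0.053, 0.042] 0.54
scene ring_grip [0.545, -0.051, 0.112] 0.81
scene ring_grip [0.447, 0.163, -0.001] 0.2
scene dust_cap [0.453, 0.162, 0.002] 0.55
scene ring top 243 [0.1017 0.1083 0.1159 0.1208 0.1223]
handle st [-70.9664698   -0.93147343]
grip st [-99.8982214  -10.28932827]
45.1667 [0.37425349 0.13349311 0.21119749]
```

```bash
python3 -c "
from workcell import bot; print(bot.job_done())"
```

```text
the job is handed in; nothing more can be done
None
```

I finished the assembly and handed it in at about 45 s of robot time: cap in the tray, lens, the one spacer and the filter stacked flat, arm at its stop, lock pushed to a hard stop, and ring turned 4.05 rad. The nose push of about 2.2 mm is worked out from the turn and the ring's height, not seen directly.

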